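Lock the chisels away under the rack's guard

ROBOT

A 6-joint arm with a two-finger parallel gripper is mounted at the origin on a cart in front of the work surface, level with it; the furniture and walls round the work are solid. World frame = base frame: x ahead of the robot, y to its left, z up, the work surface at z = 0. Lengths are in m, angles in rad, forces in N, time in s.
With the tool pointing down it reaches from about 0.35 to 0.975 m from the base axis. Payload 4.9 kg.
Tool frame: the origin (TCP) lies at the very end of the fingers, on their centre line; the grasp point (between the pads) lies 19 mm behind it (ctrl.grip_point_offset is the distance from the TCP to the grasp point, in m); z points along the fingers, y is the line along which they close (so a half turn about z gives the same grasp; the last joint's range is limited). The gripper opens to 85 mm and grips with 20 to 120 N. Pads are 22 mm wide; open, the fingers measure 114 mm over their backs; the gripper's body (76 mm by 85 mm) begins 54 mm behind the grasp point. The pads swing forward as they close: fully open they stand 13 mm farther back than shut.
Start: joints at [1.143, 0.053, 1.613, -0, 1.476, -0.119], TCP at [0.19, 0.595, 0.231] pointing down, gripper open.
Joint ranges: [-3.01, 3.01], [-1.01, 2.22], [0.06, 2.58], [-1.02, 4.17], [0.09, 2.62], [-3.14, 3.14]. Speed limits (rad/s): [2.57, 2.57, 3.14, 3.14, 3.14, 3.14].

INTERFACE

Orientations are given as a rotation vector (axis times angle).
In Python, from station import ctrl gives the robot as it stands.
- The arm moves only by the tool send_rows, never from a script. Its argument "rows" is a list of rows, each a list of 3 entries, a list of its own where there are three numbers: the finger opening in cm, from 0 to 8.54, then the shift along the tool's x, y, z in cm, then the turn about the tool's z in degrees. A call has 1 to 10 rows; each row shifts and turns the commanded pose from where the row before left it, along the tool's axes as they then stand; what a row does not reach is not made up. A row lasts 1/8 s, in which the tool goes at most 62.5 mm and 10.7 degrees, less where a joint would pass 70% of its speed; a pose out of reach is approached as far as the arm can. A call with a gripper value outside its range is refused whole. The fingers move at their own pace and stop on an object; "newtons" is the grip in N (left out, the last holds). Time passes only in rows, so rows that do not move let the fingers close. It gives the time, the measured TCP pose, the force, the opening and the grip force at its end, in the units of the state.
- ctrl.get_obs(): the state, without advancing time (a new reading comes with each control period).
- ctrl.get_image(name): name is "scene" or "top"; returns a dict with "frame" (480x640x3 uint8, red, green, blue), "range_z" (480x640 float32, m along the optical axis (not along the pixel's ray), 0 where there is no reading), "fx", "fy", "cx", "cy" (pixels), "cam_to_world" (4x4, takes a point from camera to world coordinates). Camera axes: x right, y down, z forward; pixel columns grow to the right and rows downward; lengths in m; the calibration is good to about 2 mm. A picture is of the moment at which its call begins.
- ctrl.finish_job(): hands the job in; it is judged then, once.
The state is a dict: "t": time; "q": joint angles; "dq": joint speeds; "effort": joint torques, N m; "tool_pos": TCP position; "tool_rot": TCP orientation; "contact_force": force on the tool from outside, world axes, zero at the start; "wrist_torque": the same for the moment, N m; "opening": finger opening in m; "grip_force": force on a finger pad.
Only numpy, scipy, OpenCV 4.12 (cv2) and the standard library are available. Lean on these libraries where they do the work, as an engineer would, in place of code of your own. Each camera call takes 0.05 s, during which the arm holds its last target. There are 200 camera calls.

TASK

Lock the chisels away: open the rack's blue guard flap by its yellow pull until it stays open by itself, and lay every chisel on the bench in a slot of its own across the rack's two rails, handle to the front. Then ease the spring-loaded flap down slowly, keeping hold of it until it is shut, and press the shackle down into the brass lock until it clicks and stays down. Leave the other things on the bench alone.

Things in the scene. Friction and masses are not known exactly. Their poses are not given: they have to be found in the camera images.
- rack: Chisel rack fixed to the bench, dark base 310 x 330 x 12 mm. Origin on its underside near the centre; x from the front to the hinge at the far edge, y to the left, z up. Two pale rails along y carry the chisels, 16 mm thick: handle rail at x = -90 mm, top z = 35 mm; blade rail at x = 75 mm, top z = 38 mm. Butt stop in front: inner face x = -140 mm, top z = 50 mm. Free space 23 mm deep between the rails.
- flap (a joint): Angle of the blue guard flap (306 mm wide, 138 mm deep from its hinge, 4 mm thick): 0 = shut (level, 78 mm above the bench), 1.75 = fully open (upright, leaning back, pull 255 mm above the bench). An over-centre spring pulls it shut below 1.3 rad and holds it open above 1.45 rad; let go half way, it slams shut. Lifting takes about 4 N at the pull. Starts shut.
- flap_pull (a point): Middle of the yellow round pull bar (12 mm thick, 48 mm clear between its two arms) in front of the right end of the flap, 178 mm from the hinge line; 34 mm clear between bar and flap edge; 80 mm above the bench when shut. The bar lies along y of this frame, which turns with the flap.
- flap_hinge (a point): Point on the flap's hinge line, 78 mm above the bench, at rack x = 148 mm, y = 0. y = hinge line; opening is a positive turn about y. The frame turns with the flap.
- shackle (a joint): How far the steel U-shackle is pushed in (m): 0 = sprung up, 0.020 = bottomed. It rides in the steel tongue at the flap's left front. With the flap shut it stands over the brass lock body (top at 64 mm); pushed straight down past 0.015 a hidden pawl clicks and it stays at about 0.0155; pushed less, or with the flap not shut, it springs back. Needs about 10 N: a force stop that low trips too early; go by depth.
- shackle_top (a point): Middle of the top of the shackle's crown (8 mm round steel; U 40 mm wide along x, flat for 14 mm). Flap shut and shackle up: 126 mm above the bench, at rack x = -22, y = 136 mm. Turns with the flap.
- slot0 (a point): Slot right of the rack (rack x = -30, y = -50, z = 50 mm): where the grip point of a chisel lies when it rests level across both rails in this slot. Axes as the rack's; the handle points to -x. Rounded ridges 16 mm high, 24 mm wide on both rails, 30 mm to either side, bound the slot. Any chisel fits any slot.
- slot1 (a point): Slot middle of the rack (rack x = -30, y = 10, z = 50 mm): where the grip point of a chisel lies when it rests level across both rails in this slot. Axes as the rack's; the handle points to -x. Rounded ridges 16 mm high, 24 mm wide on both rails, 30 mm to either side, bound the slot. Any chisel fits any slot.
- slot2 (a point): Slot left of the rack (rack x = -30, y = 70, z = 50 mm): where the grip point of a chisel lies when it rests level across both rails in this slot. Axes as the rack's; the handle points to -x. Rounded ridges 16 mm high, 24 mm wide on both rails, 30 mm to either side, bound the slot. Any chisel fits any slot.
- chisel_0: Bench chisel, 255 mm long: narrow chisel (12 mm blade), pale wooden handle. Origin: middle of the length, on the underside as it lies; y points to the handle end, z up. Handle about 28 mm thick from y = 2 to 128 mm, blade from y = -22 to -128 mm. Lies on the bench, or is absent (None from the start).
- chisel_0_grip (a point): Grip point of chisel_0: on its long axis, 30 mm from the middle towards the handle end, 14.5 mm above the underside; axes as chisel_0.
- chisel_1: Bench chisel, 255 mm long: medium chisel (20 mm blade), pale wooden handle. Origin: middle of the length, on the underside as it lies; y points to the handle end, z up. Handle about 28 mm thick from y = 2 to 128 mm, blade from y = -22 to -128 mm. Lies on the bench, or is absent (None from the start).
- chisel_1_grip (a point): Grip point of chisel_1: on its long axis, 30 mm from the middle towards the handle end, 14.5 mm above the underside; axes as chisel_1.
- chisel_2: Bench chisel, 255 mm long: wide chisel (24 mm blade), red handle. Origin: middle of the length, on the underside as it lies; y points to the handle end, z up. Handle about 28 mm thick from y = 2 to 128 mm, blade from y = -22 to -128 mm. Lies on the bench, or is absent (None from the start).
- chisel_2_grip (a point): Grip point of chisel_2: on its long axis, 30 mm from the middle towards the handle end, 14.5 mm above the underside; axes as chisel_2.
- sanding_block: Brown sanding block, 64 x 106 x 30 mm, a bystander.
- hex_keys: Red folding hex key set, 26 x 91 x 43 mm, a bystander.

How it is judged:
By the outcome, as a careful person would: the job done as asked, in the order asked, and still so for the second after the job is handed in, with the robot touching nothing.
Of chisel_0, chisel_1, chisel_2 only 2 to 3 are there at a start; the rules pass over those that are not, and their reading is None.
At some moment in a run one of chisel_0, chisel_1, chisel_2 may be knocked a few centimetres aside while the robot is not near it.
It also fails if it takes over 210 s, if anything falls off the work surface, if the arm or the gripper's body presses on something with over 40 N, if the wrist force passes 120 N, or if a joint passes its speed limit or range.

## Working session

There is one attempt and no reset: what is moved stays moved. The work goes in short steps, Python scripts to look and compute and a tool call to move; the robot and the scene stay as the last step left them, time stands still between calls to the robot, and variables do not carry over. Pictures are saved under pics/ and viewed, at most 14 in all, crops included, and the job is handed in when it is done.

Besides the shell and the picture viewer there is one more tool, called by a JSON object that holds its "fn" and its "kwargs". send_rows: Moves the arm, as the interface text tells. Its arguments: {"type":"object","properties":{"rows":{"type":"array","items":{"type":"array"}},"newtons":{"type":"number"}},"required":["rows"]}

```bash
ls; mkdir -p pics; python3 - <<'E'
from station import ctrl
import cv2
o=ctrl.get_obs();print(o, ctrl.grip_point_offset)
for n in("scene","top"):
    i=ctrl.get_image(n);cv2.imwrite(f"pics/{n}0.png",i["frame"][:,:,::-1]);print(n,i["fx"],i["cx"],i["cy"],i["cam_to_world"])
E
```

```text
pics
{'t': 0.0, 'q': array([ 1.14301629e+00,  5.33655198e-02,  1.61427246e+00, -1.32113007e-05,
        1.47601945e+00, -1.19005036e-01]), 'dq': array([ 6.87214283e-04, -5.77932831e-05, -1.76156011e-03,  1.30508349e-03,
        4.39929960e-04, -2.54948941e-04]), 'effort': array([-1.24998160e-04, -3.93719566e+01, -3.70157647e+01,  2.90909611e-05,
        7.52463442e-03, -2.37542645e-05]), 'tool_pos': array([0.1896796 , 0.59487179, 0.23007053]), 'tool_rot': array([-0.48301216, -3.10368667,  0.00312792]), 'contact_force': array([0.33693334, 0.00561217, 0.32663873]), 'wrist_torque': array([ 0.03402824, -0.00598956, -0.00695588]), 'grip_force': 0.0, 'opening': 0.08522509898885992} 0.0187
scene 458.7885465297894 315.65084415262424 240.88881287246795 [[ 0.88294197 -0.37477301  0.28276965  0.20887544]
 [-0.46926897 -0.68635666  0.55560883 -0.86730186]
 [-0.01414636 -0.62326537 -0.78188244  1.15235682]
 [ 0.          0.          0.          1.        ]]
top 555.9521749472989 321.9034813433452 230.02712031191157 [[-0.5265127  -0.77672392  0.34566507  0.0227164 ]
 [-0.85007595  0.48693609 -0.2006592   0.18307795]
 [-0.01245999 -0.39949118 -0.91665236  1.62686312]
 [ 0.          0.          0.          1.        ]]
```

View pics/scene0.png

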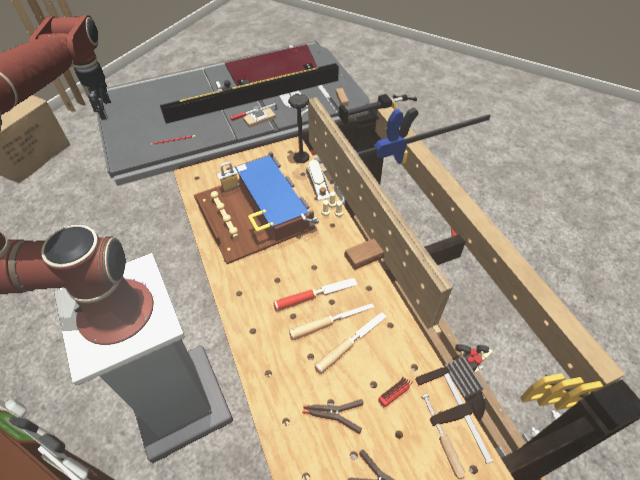

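View pics/top0.png

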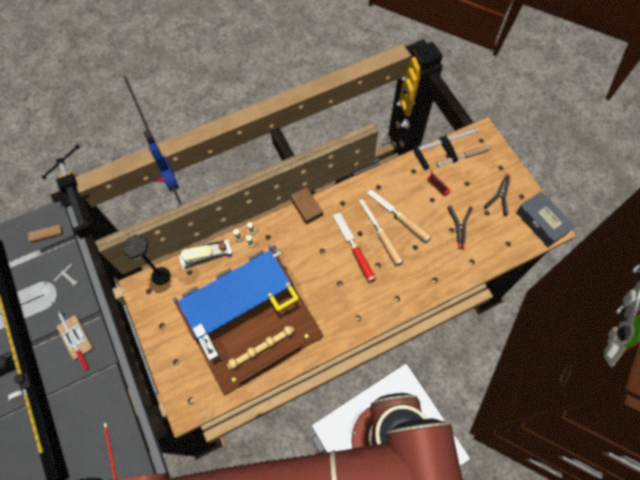

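```bash
cat > h.py <<'E'
import numpy as np, cv2
from scipy.spatial.transform import Rotation as R
from station import ctrl
def cloud(n):
    i=ctrl.get_image(n);z=i["range_z"].astype(float);v,u=np.mgrid[:480,:640]
    P=np.stack([(u-i["cx"])/i["fx"]*z,(v-i["cy"])/i["fy"]*z,z],-1)
    T=np.array(i["cam_to_world"]);W=P@T[:3,:3].T+T[:3,3];W[z==0]=np.nan
    return W,cv2.cvtColor(i["frame"],cv2.COLOR_RGB2HSV),i
def chisels(W,S):
    """objects above bench right of the rack, split by height"""
    m=(W[...,2]>.004)&(W[...,2]<.06)&(W[...,0]>.33)&(W[...,0]<.8)&(W[...,1]<.3)&(W[...,1]>-.5)
    n,l,st,_=cv2.connectedComponentsWithStats(m.astype(np.uint8))
    for k in range(1,n):
        if st[k,4]<60: continue
        p=W[l==k];c=p[:,:2].mean(0);w,V=np.linalg.eigh(np.cov((p[:,:2]-c).T));a=V[:,1]
        s=(p[:,:2]-c)@a;t=(p[:,:2]-c)@V[:,0];hi=p[:,2]>.02
        if hi.sum()and s[hi].mean()<0:a=-a;s=-s
        print(k,st[k,:5],"c",c.round(3),"len",np.ptp(s).round(3),"wid",np.ptp(t).round(3),"mid",(c+a*(s.max()+s.min())/2).round(3),"hdl deg",np.degrees(np.arctan2(a[1],a[0])).round(1),"zmax",p[:,2].max().round(3),"ends",(c+a*s.max()).round(3),(c+a*s.min()).round(3))
E
python3 - <<'E'
from h import *
for n in("top","scene"):
    W,S,i=cloud(n);print(n);chisels(W,S)
    b=(S[...,0]>100)&(S[...,0]<125)&(S[...,1]>120)&(abs(W[...,2]-.08)<.03)&(W[...,1]>.1)
    p=W[b];print("blue",len(p),p.mean(0).round(4),cv2.minAreaRect(p[:,:2].astype(np.float32)), np.median(p[:,2]))
    y=(S[...,0]>20)&(S[...,0]<32)&(S[...,1]>180)&(S[...,2]>120)&(W[...,2]>.06)&(W[...,2]<.12)&(W[...,1]>.1)&(W[...,1]<.6)&(W[...,0]>.2)&(W[...,0]<.8)
    p=W[y];print("yel",len(p),p.mean(0).round(4),cv2.minAreaRect(p[:,:2].astype(np.float32)),np.percentile(p[:,2],[5,50,95]))
    if n=="top":
        q=W[y]
        print(q[::6].round(3).tolist())
    for v,u in ((330,200),(345,208),(335,205)) if n=="top" else ((172,226),(185,232),(180,228)): print(u,v,W[v,u].round(3))
E
```

```text
top
1 [ 280  150   95   74 1416] c [ 0.757 -0.233] len 0.336 wid 0.133 mid [ 0.766 -0.292] hdl deg 99.4 zmax 0.06 ends [ 0.739 -0.126] [ 0.794 -0.457]
100 [368 190  63  53 511] c [ 0.523 -0.408] len 0.25 wid 0.045 mid [ 0.546 -0.402] hdl deg -167.4 zmax 0.036 ends [ 0.424 -0.43 ] [ 0.668 -0.375]
206 [364 207  39  60 452] c [ 0.492 -0.317] len 0.224 wid 0.041 mid [ 0.516 -0.319] hdl deg 174.0 zmax 0.037 ends [ 0.404 -0.308] [ 0.627 -0.331]
254 [333 214  43  69 569] c [ 0.515 -0.221] len 0.253 wid 0.039 mid [ 0.533 -0.223] hdl deg 172.5 zmax 0.039 ends [ 0.408 -0.207] [ 0.658 -0.24 ]
321 [244 223  13  28 183] c [0.73  0.033] len 0.093 wid 0.036 mid [0.735 0.03 ] hdl deg 145.6 zmax 0.058 ends [0.697 0.056] [0.773 0.004]
403 [232 230  11  12  82] c [0.749 0.069] len 0.034 wid 0.039 mid [0.751 0.064] hdl deg -68.0 zmax 0.058 ends [0.758 0.049] [0.745 0.08 ]
488 [177 239  54  31 836] c [0.754 0.185] len 0.174 wid 0.066 mid [0.754 0.187] hdl deg 83.2 zmax 0.06 ends [0.765 0.273] [0.744 0.101]
1050 [ 207  284  116  106 5706] c [0.427 0.16 ] len 0.31 wid 0.199 mid [0.426 0.148] hdl deg 84.1 zmax 0.059 ends [0.442 0.302] [ 0.41  -0.006]
1089 [273 289  20  17 173] c [0.507 0.046] len 0.049 wid 0.034 mid [0.507 0.046] hdl deg 89.4 zmax 0.023 ends [0.508 0.07 ] [0.507 0.021]
blue 3388 [0.5998 0.2103 0.0807] ((0.7329290509223938, 0.4640396237373352), (0.610116183757782, 0.7245938181877136), 6.891915321350098) 0.08010752870257198<stdin>:7: RuntimeWarning: Mean of empty slice.
  ret = um.true_divide(
Traceback (most recent call last):
IndexError: index -1 is out of bounds for axis 0 with size 0
```

```bash
python3 - <<'E'
from h import *
for n,px in(("top",[(286,305),(298,292)]),("scene",[(252,220),(262,228)])):
    W,S,i=cloud(n);print(n)
    for u,v in px: print("S",S[v,u],W[v,u].round(3))
    b=(S[...,0]>100)&(S[...,0]<125)&(S[...,1]>120)&(abs(W[...,2]-.08)<.012)&(W[...,1]>.0)&(W[...,1]<.42)&(W[...,0]<.75)
    p=W[b];r=cv2.minAreaRect(p[:,:2].astype(np.float32));print("blue",len(p),p.mean(0).round(4),r,np.median(p[:,2]));print(cv2.boxPoints(r).round(4).tolist())
    y=(S[...,0]>18)&(S[...,0]<34)&(S[...,1]>190)&(W[...,2]>.06)&(W[...,2]<.1)&(W[...,1]>.0)&(W[...,1]<.2)&(W[...,0]>.35)&(W[...,0]<.6)
    p=W[y];print("yel",len(p))
    if len(p): r=cv2.minAreaRect(p[:,:2].astype(np.float32));print(p.mean(0).round(4),r,np.percentile(p[:,2],[5,50,95]));print(cv2.boxPoints(r).round(4).tolist())
    w=(W[...,2]>.1)&(W[...,2]<.14)&(W[...,1]>.2)&(W[...,1]<.4)&(W[...,0]>.35)&(W[...,0]<.6)
    p=W[w];print("shk",len(p),np.median(p,0).round(4) if len(p) else '')
    # base
    w=(abs(W[...,2]-.012)<.003)&(W[...,1]>-.05)&(W[...,1]<.4)&(W[...,0]>.25)&(W[...,0]<.7)&(S[...,2]<130)
    p=W[w];r=cv2.minAreaRect(p[:,:2].astype(np.float32));print("base",len(p),r,cv2.boxPoints(r).round(4).tolist())
E
```

```text
top
S [ 25 196 209] [0.46  0.056 0.085]
S [ 15 137 173] [ 0.5   -0.003 -0.001]
blue 4326 [0.5723 0.1643 0.0797] ((0.5720311403274536, 0.1641499251127243), (0.30640095472335815, 0.13730518519878387), 88.74919128417969) 0.07963369286795652
[[0.5001000165939331, 0.012500000186264515], [0.6373000144958496, 0.009499999694526196], [0.6439999938011169, 0.3158000111579895], [0.5066999793052673, 0.3188000023365021]]
yel 151
[0.4738 0.0539 0.0837] ((0.4772256016731262, 0.05171085149049759), (0.04312555119395256, 0.07174145430326462), 0.6494512557983398) [0.07837034 0.08390888 0.08936337]
[[0.4553000032901764, 0.08730000257492065], [0.4560999870300293, 0.015599999576807022], [0.4991999864578247, 0.016100000590085983], [0.4984000027179718, 0.08780000358819962]]
shk 47 [0.4699 0.3023 0.1218]
base 2546 ((0.43535882234573364, 0.16574308276176453), (0.3247230350971222, 0.18155428767204285), 89.1913833618164) [[0.3422999978065491, 0.004699999932199717], [0.5238000154495239, 0.002099999925121665], [0.5284000039100647, 0.32679998874664307], [0.34689998626708984, 0.3294000029563904]]
scene
S [ 30 106 247] [0.46  0.057 0.087]
S [ 27 132 239] [0.474 0.012 0.088]
blue 2435 [0.5684 0.1504 0.0815] ((0.5675251483917236, 0.16000019013881683), (0.30571800470352173, 0.1324629783630371), 89.40843963623047) 0.08140996470488293
[[0.49970000982284546, 0.007799999788403511], [0.6322000026702881, 0.006500000134110451], [0.6352999806404114, 0.31220000982284546], [0.5029000043869019, 0.31349998712539673]]
yel 0
shk 43 [0.4681 0.2984 0.121 ]
base 585 ((0.4952352046966553, 0.15918099880218506), (0.3262844979763031, 0.30761462450027466), 89.5660400390625) [[0.3402000069618225, -0.00279999990016222], [0.6478000283241272, -0.005100000184029341], [0.6503000259399414, 0.32120001316070557], [0.3427000045776367, 0.32350000739097595]]
```

```bash
cat >> h.py <<'E'
def pose():
    o=ctrl.get_obs();M=R.from_rotvec(o["tool_rot"]).as_matrix();return o["tool_pos"].copy(),M,o
def plan(wps,p=None,psi=None,op=None):
    """wps: (x,y,z,psi_deg,nrows,opening_cm); psi = world heading of tool y. Prints rows."""
    p0,M,o=pose();p=p0 if p is None else np.array(p)
    psi=np.degrees(np.arctan2(M[1,1],M[0,1])) if psi is None else psi
    print("tilt",np.degrees(np.arccos(-M[2,2])).round(2),"start",p.round(4),round(psi,1),"t",round(o["t"],1),"q",np.degrees(o["q"]).round(0)[[0,5]])
    for x,y,z,ps,n,g in wps:
        rows=[];dpsi=(ps-psi+180)%360-180;p1=np.array([x,y,z]);s=(p1-p)/n
        for k in range(n):
            tgt=p+s if k<n-1 else p1
            d=(p1-p)/(n-k);a=np.radians(psi)
            ey=np.array([np.cos(a),np.sin(a),0]);ex=np.array([ey[1]*-1,ey[0],0])  # ex = ey x ez
            ez=np.array([0,0,-1.]);ex=np.cross(ey,ez)
            sh=np.round([d@ex*100,d@ey*100,d@ez*100],2);t=np.round(-((ps-psi+180)%360-180)/(n-k),1)
            p=p+(sh[0]*ex+sh[1]*ey+sh[2]*ez)/100;psi-=t
            rows.append("[%g,[%g,%g,%g],%g]"%(g,sh[0]+0,sh[1]+0,sh[2]+0,t+0))
        print("["+",".join(rows)+"]")
E
python3 - <<'E'
from h import *
plan([(.461,.050,.20,-1,10,3.2),(.461,.05,.2,-1,2,3.2)])
E
```

```text
tilt 0.06 start [0.1898 0.5951 0.2307] 72.3 t 0.2 q [65. -7.]
[[3.2,[-4.24,-4.37,0.31],7.3],[3.2,[-4.76,-3.79,0.31],7.3],[3.2,[-5.2,-3.16,0.31],7.3],[3.2,[-5.56,-2.47,0.31],7.3],[3.2,[-5.83,-1.75,0.3],7.4],[3.2,[-6.01,-0.98,0.31],7.3],[3.2,[-6.09,-0.21,0.3],7.4],[3.2,[-6.06,0.58,0.31],7.3],[3.2,[-5.94,1.35,0.3],7.4],[3.2,[-5.72,2.1,0.31],7.3]]
[[3.2,[0,0,0],0],[3.2,[0,0,0],0]]
```

```bash
python3 - <<'E'
from h import *
plan([(.461,.050,.20,-1,16,3.2)])
E
```

```text
tilt 0.06 start [0.1898 0.5951 0.2307] 72.3 t 0.2 q [65. -7.]
[[3.2,[-2.65,-2.73,0.19],4.6],[3.2,[-2.86,-2.51,0.19],4.6],[3.2,[-3.05,-2.27,0.19],4.6],[3.2,[-3.23,-2.02,0.19],4.6],[3.2,[-3.38,-1.75,0.19],4.6],[3.2,[-3.51,-1.48,0.19],4.6],[3.2,[-3.61,-1.19,0.19],4.6],[3.2,[-3.7,-0.9,0.19],4.6],[3.2,[-3.76,-0.6,0.19],4.6],[3.2,[-3.79,-0.3,0.19],4.6],[3.2,[-3.8,0.01,0.19],4.6],[3.2,[-3.79,0.31,0.2],4.5],[3.2,[-3.76,0.61,0.19],4.6],[3.2,[-3.7,0.91,0.2],4.5],[3.2,[-3.61,1.2,0.19],4.6],[3.2,[-3.5,1.48,0.2],4.5]]
```

{"fn": "send_rows", "kwargs": {"rows": [[3.2,[-2.6,-2.7,0.2],4.6],[3.2,[-2.9,-2.5,0.2],4.6],[3.2,[-3,-2.3,0.2],4.6],[3.2,[-3.2,-2,0.2],4.6],[3.2,[-3.4,-1.8,0.2],4.6],[3.2,[-3.5,-1.5,0.2],4.6],[3.2,[-3.6,-1.2,0.2],4.6],[3.2,[-3.7,-0.9,0.2],4.6],[3.2,[-3.8,-0.6,0.2],4.6],[3.2,[-3.8,-0.3,0.2],4.6]]}}

```text
t: 1.5
tool_pos: [0.3589, 0.2532, 0.2113]
tool_rot: [1.661, 2.666, 0.0]
contact_force: [-0.2, -0.8, -0.2]
opening: 0.032
grip_force: 0.0
```

{"fn": "send_rows", "kwargs": {"rows": [[3.2,[-3.8,0,0.2],4.6],[3.2,[-3.8,0.3,0.2],4.5],[3.2,[-3.8,0.6,0.2],4.6],[3.2,[-3.7,0.9,0.2],4.5],[3.2,[-3.6,1.2,0.2],4.6],[3.2,[-3.5,1.5,0.2],4.5],[3.2,[0,0,0],0],[3.2,[0,0,0],0]]}}

```text
t: 2.5
tool_pos: [0.4599, 0.0497, 0.1992]
tool_rot: [-2.24, -2.202, 0.0]
contact_force: [-1.0, -0.7, -0.4]
opening: 0.0319
grip_force: 0.0
```

```bash
python3 - <<'E'
from h import *
plan([(.461,.050,.12,-1,3,3.2),(.461,.050,.064,-1,3,3.2)])
E
```

```text
tilt 0.04 start [0.4599 0.0497 0.1992] -1.0 t 2.5 q [-3. -2.]
[[3.2,[0.01,0.04,2.64],0],[3.2,[0.01,0.04,2.64],0],[3.2,[0.01,0.03,2.64],0]]
[[3.2,[0,0,1.87],0],[3.2,[0,0,1.86],0],[3.2,[0,0,1.87],0]]
```

{"fn": "send_rows", "kwargs": {"rows": [[3.2,[0,0.1,2.6],0],[3.2,[0,0,2.6],0],[3.2,[0,0,2.6],0],[3.2,[0,0,1.9],0],[3.2,[0,0,1.9],0],[3.2,[0,0,1.9],0],[3.2,[0,0,0],0]]}}

```text
t: 3.38
tool_pos: [0.4594, 0.0505, 0.0628]
tool_rot: [-2.236, -2.202, 0.004]
contact_force: [0.2, -0.4, 0.3]
opening: 0.0323
grip_force: 0.0
```

{"fn": "send_rows", "kwargs": {"newtons": 40, "rows": [[0.6,[0,0,0],0],[0.6,[0,0,0],0],[0.6,[0,0,0],0],[0.6,[0,0,0],0]]}}

```text
t: 3.88
tool_pos: [0.463, 0.05, 0.0655]
tool_rot: [2.238, 2.2, 0.007]
contact_force: [5.2, 3.1, -4.5]
opening: 0.0103
grip_force: 38.9
```

```bash
python3 - <<'E'
from h import *
W,S,i=cloud("scene");cv2.imwrite("pics/s1.png",cv2.resize(i["frame"][120:300,160:400,::-1],(720,540)))
E
```

```text
(no output)
```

View pics/s1.png

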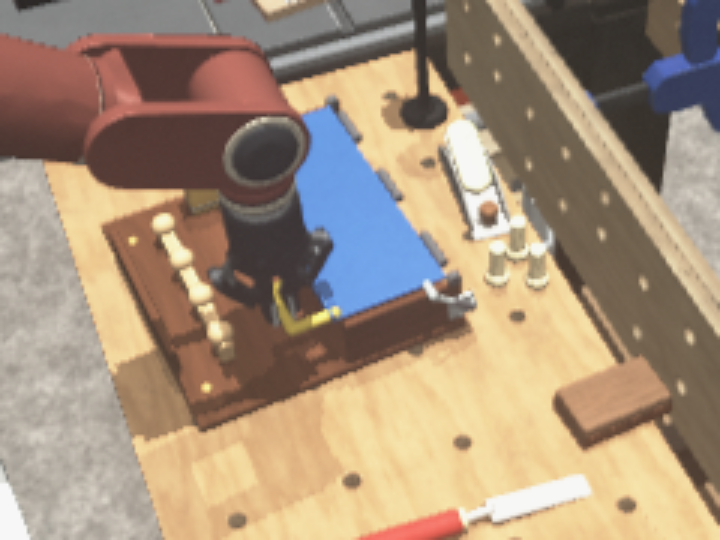

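```bash
python3 - <<'E'
import numpy as np
t=np.linspace(0.011,1.73,29);y=-17.8*np.cos(t);z=17.8*np.sin(t)
Y=Z=0
for k in range(28):
    dy=round(y[k+1]-y[0]-Y,1);dz=round(z[k+1]-z[0]-Z,1);Y+=dy;Z+=dz
    print("[0.6,[0,%g,%g],0],"%(dy,-dz),end="" if (k+1)%7 else "\n")
E
```

```text
[0.6,[0,0,-1.1],0],[0.6,[0,0.2,-1.1],0],[0.6,[0,0.1,-1.1],0],[0.6,[0,0.3,-1],0],[0.6,[0,0.3,-1.1],0],[0.6,[0,0.4,-1],0],[0.6,[0,0.4,-1],0],
[0.6,[0,0.5,-1],0],[0.6,[0,0.6,-0.9],0],[0.6,[0,0.6,-0.9],0],[0.6,[0,0.6,-0.9],0],[0.6,[0,0.7,-0.8],0],[0.6,[0,0.8,-0.8],0],[0.6,[0,0.8,-0.7],0],
[0.6,[0,0.9,-0.7],0],[0.6,[0,0.9,-0.6],0],[0.6,[0,0.9,-0.6],0],[0.6,[0,1,-0.5],0],[0.6,[0,1,-0.4],0],[0.6,[0,1,-0.4],0],[0.6,[0,1,-0.4],0],
[0.6,[0,1.1,-0.2],0],[0.6,[0,1.1,-0.2],0],[0.6,[0,1.1,-0.1],0],[0.6,[0,1.1,-0.1],0],[0.6,[0,1,0],0],[0.6,[0,1.1,0.1],0],[0.6,[0,1.1,0.1],0],
```

{"fn": "send_rows", "kwargs": {"rows": [[0.6,[0,0,-1.1],0],[0.6,[0,0.2,-1.1],0],[0.6,[0,0.1,-1.1],0],[0.6,[0,0.3,-1],0],[0.6,[0,0.3,-1.1],0],[0.6,[0,0.4,-1],0],[0.6,[0,0.4,-1],0]]}}

```text
t: 4.8
tool_pos: [0.4783, 0.0498, 0.1382]
tool_rot: [-2.24, -2.202, -0.002]
contact_force: [5.6, 3.0, -8.8]
opening: 0.0099
grip_force: 38.8
```

{"fn": "send_rows", "kwargs": {"rows": [[0.6,[0,0.5,-1],0],[0.6,[0,0.6,-0.9],0],[0.6,[0,0.6,-0.9],0],[0.6,[0,0.6,-0.9],0],[0.6,[0,0.7,-0.8],0],[0.6,[0,0.8,-0.8],0],[0.6,[0,0.8,-0.7],0]]}}

```text
t: 5.68
tool_pos: [0.5219, 0.0491, 0.2]
tool_rot: [-2.235, -2.198, 0.008]
contact_force: [-14.5, 5.1, 8.8]
opening: 0.0097
grip_force: 39.4
```

{"fn": "send_rows", "kwargs": {"rows": [[0.6,[0,0.9,-0.7],0],[0.6,[0,0.9,-0.6],0],[0.6,[0,0.9,-0.6],0],[0.6,[0,1,-0.5],0],[0.6,[0,1,-0.4],0],[0.6,[0,1,-0.4],0],[0.6,[0,1,-0.4],0]]}}

```text
t: 6.55
tool_pos: [0.5917, 0.0481, 0.2381]
tool_rot: [-2.24, -2.203, -0.003]
contact_force: [-7.0, 4.1, 9.9]
opening: 0.0102
grip_force: 41.1
```

{"fn": "send_rows", "kwargs": {"rows": [[0.6,[0,1.1,-0.2],0],[0.6,[0,1.1,-0.2],0],[0.6,[0,1.1,-0.1],0],[0.6,[0,1.1,-0.1],0],[0.6,[0,1,0],0],[0.6,[0,1.1,0.1],0],[0.6,[0,1.1,0.1],0],[0.6,[0,0,0],0]]}}

```text
t: 7.55
tool_pos: [0.6693, 0.0469, 0.2407]
tool_rot: [2.238, 2.201, 0.008]
contact_force: [1.4, 5.8, 1.8]
opening: 0.01
grip_force: 42.3
```

{"fn": "send_rows", "kwargs": {"rows": [[3.4,[0,0,0],0],[3.4,[0,0,0],0],[3.4,[0,0,0],0],[3.4,[0,0,-1.5],0],[3.4,[0,0,-3],0],[3.4,[0,0,-3],0],[3.4,[0,-4,0],0],[3.4,[0,-5,0],0],[3.4,[0,-5,0],0],[3.4,[0,-5,0],0]]}}

```text
t: 8.8
tool_pos: [0.4757, 0.049, 0.3147]
tool_rot: [2.24, 2.201, 0.002]
contact_force: [-0.4, -0.3, 0.5]
opening: 0.0341
grip_force: 0.0
```

{"fn": "send_rows", "kwargs": {"rows": [[4.5,[-4,-1,0],0],[4.5,[-4,0,0],9],[4.5,[0,0,0],9],[4.5,[0,0,0],9],[4.5,[0,0,0],9],[4.5,[0,0,0],9],[4.5,[0,0,0],9],[4.5,[0,0,0],9],[4.5,[0,0,0],9],[4.5,[0,0,0],9]]}}

```text
t: 10.05
tool_pos: [0.4658, -0.0308, 0.3148]
tool_rot: [3.134, 0.211, 0.002]
contact_force: [0.2, -0.0, -0.4]
opening: 0.0452
grip_force: 0.0
```

```bash
python3 - <<'E'
from h import *
print(pose()[2]["q"].round(2))
for n in("top","scene"):
    W,S,i=cloud(n);print(n);chisels(W,S);cv2.imwrite(f"pics/{n}2.png",i["frame"][:,:,::-1])
    # rack: pale rails
    for lo,hi,tag in((.030,.043,"rails"),(.045,.056,"top50")):
        m=(W[...,2]>lo)&(W[...,2]<hi)&(W[...,1]>.02)&(W[...,1]<.33)&(W[...,0]>.3)&(W[...,0]<.65)
        k,l,st,_=cv2.connectedComponentsWithStats(m.astype(np.uint8))
        for j in range(1,k):
            if st[j,4]>40: p=W[l==j];r=cv2.minAreaRect(p[:,:2].astype(np.float32));print(tag,st[j,4],np.median(p,0).round(4),r)
E
```

```text
[-0.23 -0.37  1.85 -0.    1.66  1.21]
top
1 [276 150  99  50 836] c [ 0.783 -0.282] len 0.359 wid 0.035 mid [ 0.783 -0.282] hdl deg 85.4 zmax 0.06 ends [ 0.798 -0.103] [ 0.769 -0.461]
97 [368 193  62  50 504] c [ 0.522 -0.408] len 0.247 wid 0.052 mid [ 0.545 -0.403] hdl deg -167.2 zmax 0.036 ends [ 0.424 -0.43 ] [ 0.665 -0.375]
178 [364 206  40  60 441] c [ 0.491 -0.317] len 0.227 wid 0.039 mid [ 0.52 -0.32] hdl deg 174.3 zmax 0.038 ends [ 0.406 -0.309] [ 0.633 -0.331]
218 [336 216  43  68 560] c [ 0.507 -0.22 ] len 0.244 wid 0.051 mid [ 0.526 -0.223] hdl deg 172.7 zmax 0.034 ends [ 0.405 -0.207] [ 0.647 -0.238]
321 [178 237  44  27 311] c [0.771 0.2  ] len 0.144 wid 0.046 mid [0.771 0.189] hdl deg 90.8 zmax 0.059 ends [0.77  0.261] [0.772 0.118]
417 [ 186  251  133  139 9887] c [0.493 0.156] len 0.331 wid 0.304 mid [0.503 0.156] hdl deg -178.5 zmax 0.06 ends [0.337 0.151] [0.668 0.16 ]
rails 67 [0.567  0.1157 0.0364] ((0.568207323551178, 0.11225362122058868), (0.044595103710889816, 0.01838631182909012), 89.21568298339844)
rails 75 [0.5678 0.177  0.0374] ((0.5692758560180664, 0.18008
[... 2483 characters left out ...]
3)
rails 41 [0.564  0.1212 0.0379] ((0.5656508207321167, 0.12317239493131638), (0.018472086638212204, 0.03802027553319931), 4.04256534576416)
rails 46 [0.4022 0.1883 0.0362] ((0.3986257016658783, 0.18665775656700134), (0.04060935601592064, 0.02690877951681614), 79.1175308227539)
rails 50 [0.4003 0.1264 0.037 ] ((0.40153050422668457, 0.12435227632522583), (0.01958618313074112, 0.04110056161880493), 7.698753833770752)
top50 44 [0.4652 0.2891 0.0511] ((0.46940699219703674, 0.2889355421066284), (0.014530619606375694, 0.05602273717522621), 75.66011810302734)
top50 140 [0.3463 0.1702 0.0507] ((0.34667468070983887, 0.17429517209529877), (0.20058976113796234, 0.009559383615851402), 89.3135986328125)
```

View pics/scene2.png

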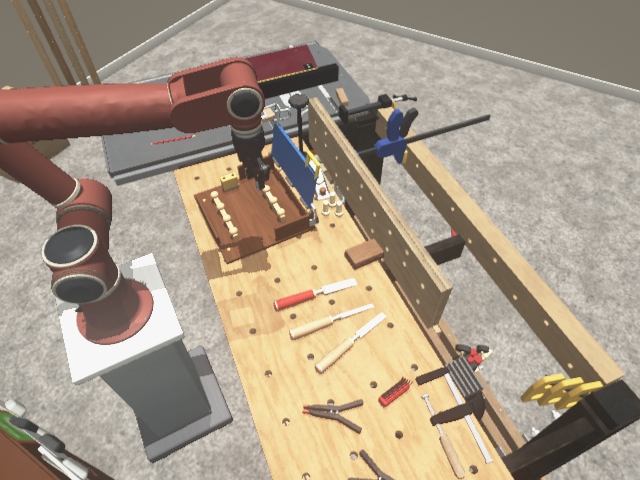

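View pics/top2.png

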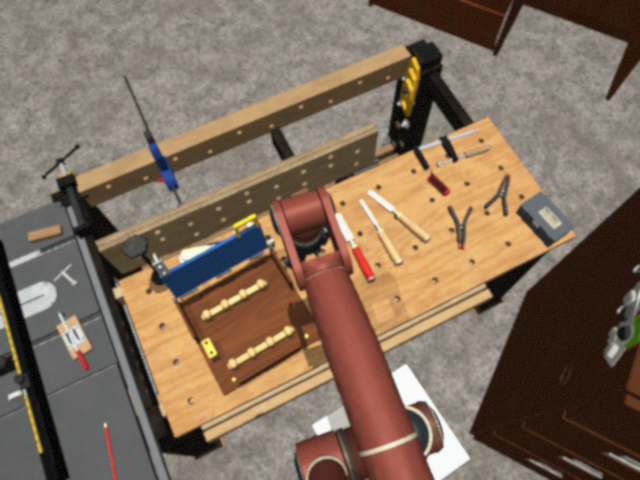

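```bash
python3 - <<'E'
from h import *
plan([(.501,-.2226,.12,-96.5,7,4.6),(.501,-.2226,.03,-96.5,3,4.6),(.501,-.2226,.004,-96.5,3,4.6)])
E
```

```text
tilt 0.1 start [ 0.4658 -0.0308  0.3146] -82.0 t 10.2 q [-13.  69.]
[[4.6,[0.12,2.78,2.78],2.1],[4.6,[0.22,2.78,2.78],2.1],[4.6,[0.32,2.77,2.78],2.1],[4.6,[0.42,2.75,2.78],2.1],[4.6,[0.52,2.74,2.78],2],[4.6,[0.61,2.72,2.78],2.1],[4.6,[0.71,2.69,2.78],2]]
[[4.6,[0,0,3],0],[4.6,[0,0,3],0],[4.6,[0,0,3],0]]
[[4.6,[0,0,0.87],0],[4.6,[0,0,0.87],0],[4.6,[0,0,0.86],0]]
```

{"fn": "send_rows", "kwargs": {"rows": [[4.6,[0.1,2.8,2.8],2.1],[4.6,[0.2,2.8,2.8],2.1],[4.6,[0.3,2.8,2.8],2.1],[4.6,[0.4,2.8,2.8],2.1],[4.6,[0.5,2.7,2.8],2],[4.6,[0.6,2.7,2.8],2.1],[4.6,[0.7,2.7,2.8],2],[4.6,[0,0,3],0],[4.6,[0,0,3],0],[4.6,[0,0,2],0]]}}

```text
t: 11.4
tool_pos: [0.4994, -0.2232, 0.0363]
tool_rot: [-3.136, 0.175, 0.001]
contact_force: [-0.5, -0.9, -0.9]
opening: 0.0462
grip_force: 0.0
```

{"fn": "send_rows", "kwargs": {"rows": [[4.6,[0,0,1],0],[4.6,[0,0,0],0]]}}

```text
t: 11.65
tool_pos: [0.4998, -0.2231, 0.0273]
tool_rot: [-3.136, 0.177, 0.001]
contact_force: [0.4, -0.8, 0.6]
opening: 0.0458
grip_force: 0.0
```

{"fn": "send_rows", "kwargs": {"newtons": 50, "rows": [[4.6,[0,0,0.8],0],[4.6,[0,0,0.8],0],[4.6,[0,0,0.7],0],[4.6,[0,0,0],0],[2,[0,0,0],0],[2,[0,0,0],0],[2,[0,0,0],0],[2,[0,0,0],0],[2,[0,0,0],0]]}}

```text
t: 12.78
tool_pos: [0.5, -0.2233, 0.0047]
tool_rot: [3.136, -0.178, 0.001]
contact_force: [0.3, 0.9, 3.0]
opening: 0.0249
grip_force: 49.3
```

{"fn": "send_rows", "kwargs": {"rows": [[2,[0,0,-1],0],[2,[0,0,-2],0],[2,[0,0,-3],0],[2,[0,0,-3],0],[2,[0,0,-3],0],[2,[0,0,0],0],[2,[0,0,0],0]]}}

```text
t: 13.65
tool_pos: [0.4992, -0.2229, 0.1236]
tool_rot: [-3.136, 0.178, 0.001]
contact_force: [-1.1, -0.1, -2.4]
opening: 0.025
grip_force: 49.4
```

```bash
cat >> h.py <<'E'
def held(W,H,z0,z1):
    """red handle points near the tool: offsets across/along from tool axes"""
    p,M,o=pose();d=(W-p)@M;m=(abs(d[...,0])<.14)&(abs(d[...,1])<.03)&(W[...,2]>z0)&(W[...,2]<z1)
    return d[m],H[m]
E
python3 - <<'E'
from h import *
p,M,o=pose();print(p.round(4),o["opening"])
for n in("top","scene"):
    W,S,i=cloud(n);d,h=held(W,S,p[2]-.01,p[2]+.035)
    r=(h[:,1]>150)&((h[:,0]<8)|(h[:,0]>172));a=d[r];print(n,len(d),len(a))
    for lo in np.arange(-.14,.14,.02):
        b=d[(d[:,0]>=lo)&(d[:,0]<lo+.02)]
        if len(b)>8: print(lo.round(2),len(b),"y",b[:,1].min().round(4),b[:,1].max().round(4),np.median(b[:,1]).round(4),"z",b[:,2].min().round(3), (b[:,0].min().round(3),b[:,0].max().round(3)))
E
```

```text
[ 0.4992 -0.2229  0.1236] 0.025040699043735157
top 36 0
0.1 15 y -0.0172 -0.0088 -0.0123 z -0.011 (np.float64(0.1), np.float64(0.117))
0.12 17 y -0.0159 -0.0064 -0.0119 z -0.008 (np.float64(0.121), np.float64(0.14))
scene 652 203
-0.1 64 y -0.0143 0.0126 0.0038 z -0.027 (np.float64(-0.096), np.float64(-0.08))
-0.08 81 y -0.0136 0.0144 0.0053 z -0.027 (np.float64(-0.08), np.float64(-0.06))
-0.06 80 y -0.0134 0.0147 0.0064 z -0.028 (np.float64(-0.06), np.float64(-0.04))
-0.04 76 y -0.0127 0.0131 0.0055 z -0.027 (np.float64(-0.04), np.float64(-0.02))
-0.02 61 y -0.018 0.0276 0.0084 z -0.036 (np.float64(-0.02), np.float64(-0.001))
0.02 13 y -0.0084 0.0033 -0.0021 z -0.023 (np.float64(0.023), np.float64(0.04))
0.04 37 y -0.0117 0.0106 0.0009 z -0.018 (np.float64(0.041), np.float64(0.06))
0.06 59 y -0.0156 0.0123 -0.0002 z -0.013 (np.float64(0.06), np.float64(0.079))
0.08 60 y -0.0148 0.0114 -0.0009 z -0.01 (np.float64(0.08), np.float64(0.1))
0.1 56 y -0.0152 0.0121 -0.0006 z -0.01 (np.float64(0.1), np.float64(0.12))
0.12 57 y -0.0143 0.0136 0.001 z -0.006 (np.float64(0.121), np.float64(0.14))
```

```bash
python3 - <<'E'
from h import *
for n in ("scene","top"):
    W,S,i=cloud(n)
    for xc in(.403,.567):
        m=(abs(W[...,0]-xc)<.02)&(W[...,1]>.02)&(W[...,1]<.33)&(W[...,2]>.042)&(W[...,2]<.06)
        k,l,st,_=cv2.connectedComponentsWithStats(m.astype(np.uint8))
        for j in range(1,k):
            if st[j,4]>8: p=W[l==j];print(n,xc,st[j,4],((p.min(0)+p.max(0))/2).round(4),np.ptp(p,0).round(4))
E
```

```text
scene 0.403 23 [0.3989 0.2017 0.0494] [0.0212 0.0192 0.013 ]
scene 0.403 41 [0.4023 0.1456 0.0482] [0.0247 0.0248 0.0115]
scene 0.403 44 [0.4006 0.084  0.0487] [0.0269 0.0213 0.0133]
scene 0.567 10 [0.5709 0.1512 0.0504] [0.0138 0.0258 0.0164]
top 0.403 53 [0.4026 0.0875 0.0488] [0.024  0.021  0.0131]
top 0.403 48 [0.4053 0.1472 0.048 ] [0.0239 0.0202 0.0115]
top 0.403 56 [0.4051 0.2078 0.0502] [0.0253 0.0214 0.0162]
top 0.403 58 [0.4048 0.2678 0.0493] [0.025  0.0221 0.0142]
top 0.567 56 [0.5672 0.0852 0.051 ] [0.0247 0.0247 0.0177]
top 0.567 57 [0.5692 0.146  0.0507] [0.0278 0.0205 0.0174]
top 0.567 60 [0.5707 0.2069 0.0499] [0.0282 0.0254 0.0157]
top 0.567 64 [0.5701 0.2651 0.0502] [0.0244 0.0239 0.0131]
top 0.567 9 [0.5666 0.3187 0.0509] [0.0277 0.0009 0.0174]
```

```bash
python3 - <<'E'
from h import *
plan([(.458,-.06,.15,-91,5,2),(.464,.235,.11,-91,9,2),(.464,.235,.06,-91,3,2)])
E
```

```text
tilt 0.17 start [ 0.4988 -0.2226  0.1226] -96.5 t 13.8 q [-32.  65.]
[[2,[-1.18,-3.14,-0.55],-1.1],[2,[-1.12,-3.16,-0.55],-1.1],[2,[-1.06,-3.18,-0.55],-1.1],[2,[-0.99,-3.2,-0.55],-1.1],[2,[-0.94,-3.23,-0.54],-1.1]]
[[2,[0.01,-3.28,0.44],0],[2,[0.01,-3.28,0.44],0],[2,[0.01,-3.28,0.45],0],[2,[0.01,-3.28,0.44],0],[2,[0.01,-3.28,0.45],0],[2,[0.01,-3.28,0.44],0],[2,[0.01,-3.27,0.45],0],[2,[0.01,-3.28,0.44],0],[2,[0.01,-3.27,0.45],0]]
[[2,[0,0,1.67],0],[2,[0,0,1.66],0],[2,[0,0,1.67],0]]
```

{"fn": "send_rows", "kwargs": {"rows": [[2,[-1.2,-3.1,-0.6],-1.1],[2,[-1.1,-3.2,-0.6],-1.1],[2,[-1.1,-3.2,-0.6],-1.1],[2,[-1,-3.2,-0.5],-1.1],[2,[-0.9,-3.2,-0.5],-1.1],[2,[0,-3.3,0],0],[2,[0,-3.3,0],0],[2,[0,-3.3,0],0],[2,[0,-3.3,0],0],[2,[0,-3.3,0],0]]}}

```text
t: 15.1
tool_pos: [0.4611, 0.1054, 0.1514]
tool_rot: [3.141, -0.027, -0.002]
contact_force: [1.8, -0.2, -2.1]
opening: 0.0247
grip_force: 49.6
```

{"fn": "send_rows", "kwargs": {"rows": [[2,[0,-3.3,1],0],[2,[0,-3.3,1],0],[2,[0,-3.2,1],0],[2,[0,-3.2,1],0],[2,[0,0,0],0]]}}

```text
t: 15.72
tool_pos: [0.4625, 0.2354, 0.1104]
tool_rot: [3.14, -0.023, -0.006]
contact_force: [0.6, -1.1, -2.3]
opening: 0.0251
grip_force: 49.7
```

```bash
python3 - <<'E'
from h import *
plan([(.464,.235,.06,-91,5,2)])
E
```

```text
tilt 0.21 start [0.4625 0.2354 0.1104] -90.8 t 15.7 q [ 19. 110.]
[[2,[0.03,0.01,1.01],0],[2,[0.03,0.01,1.01],0],[2,[0.03,0.01,1.01],0.1],[2,[0.03,0,1],0],[2,[0.03,0.01,1.01],0.1]]
```

{"fn": "send_rows", "kwargs": {"rows": [[2,[0,0,1.5],0],[2,[0.1,0,1.5],0],[2,[0,0,1.6],0],[2,[0,0,0],0]]}}

```text
t: 16.23
tool_pos: [0.4633, 0.2333, 0.0639]
tool_rot: [3.14, -0.028, -0.007]
contact_force: [-0.9, 0.9, -1.1]
opening: 0.0251
grip_force: 49.7
```

```bash
python3 - <<'E'
from h import *
p,M,o=pose();print(p.round(4))
for n in("top","scene"):
    W,S,i=cloud(n);d=(W-p)@M;cv2.imwrite(f"pics/{n}3.png",cv2.resize(i["frame"][240:400,150:350,::-1] if n=="top" else i["frame"][140:270,180:340,::-1],None,fx=4,fy=4))
    red=(S[...,1]>150)&((S[...,0]<8)|(S[...,0]>172))&(W[...,1]>.15)&(W[...,1]<.3)&(W[...,0]>.3)&(W[...,0]<.6)&(W[...,2]<.15)&(W[...,2]>.04)
    a=d[red]
    for lo in np.arange(-.1,.06,.02):
        b=a[(a[:,0]>=lo)&(a[:,0]<lo+.02)]
        if len(b)>8: print(n,lo.round(2),len(b),b[:,1].min().round(4),b[:,1].max().round(4))
E
```

```text
[0.4633 0.2333 0.0639]
scene -0.1 10 -0.0066 0.013
scene -0.08 35 -0.0086 0.0138
scene -0.06 39 -0.0069 0.0144
scene -0.04 32 -0.0081 0.0135
scene -0.02 10 0.0011 0.0111
```

View pics/top3.png

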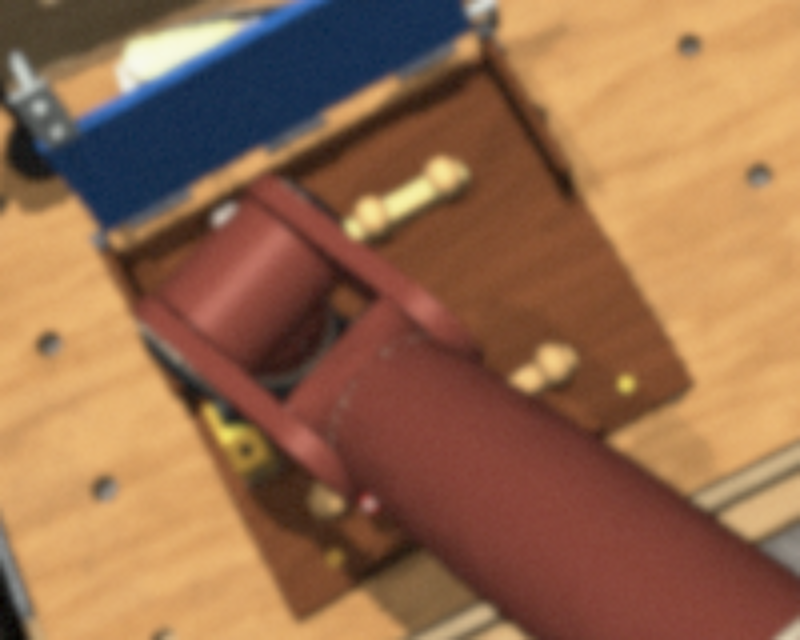

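{"fn": "send_rows", "kwargs": {"rows": [[2,[0,0,0.6],0],[2,[0,0,0.6],0],[2,[0,0,0.6],0],[2,[0,0,0.5],0],[2,[0,0,0],0]]}}

```text
t: 16.95
tool_pos: [0.4644, 0.2342, 0.0426]
tool_rot: [3.141, -0.027, -0.002]
contact_force: [-0.1, 0.0, -2.4]
opening: 0.0246
grip_force: 49.7
```

Still hanging free (−2.4 N); a bit lower, then release.

{"fn": "send_rows", "kwargs": {"rows": [[2,[0,0,0.2],0],[2,[0,0,0],0],[4,[0,0,0],0],[4,[0,0,0],0],[4,[0,0,0],0],[4,[0,0,-2],0],[4,[0,0,-3],0],[4,[0,0,-3],0],[4,[0,0,-3],0]]}}

```text
t: 18.08
tool_pos: [0.4649, 0.2343, 0.1524]
tool_rot: [-3.141, 0.027, -0.0]
contact_force: [-0.2, 0.3, 0.2]
opening: 0.04
grip_force: 0.0
```

{"fn": "send_rows", "kwargs": {"rows": [[4.6,[0,4,0],0],[4.6,[0,5,0],0],[4.6,[0,5,0],0],[4.6,[0,5,0],0],[4.6,[0,5,0],0],[4.6,[0,5,0],0],[4.6,[0,5,0],0],[4.6,[0,5,0],0],[4.6,[0,2,0],0],[4.6,[0,0,0],0]]}}

```text
t: 19.32
tool_pos: [0.4577, -0.1762, 0.1513]
tool_rot: [-3.141, 0.03, 0.0]
contact_force: [-0.2, 0.4, 0.0]
opening: 0.0461
grip_force: 0.0
```

```bash
python3 - <<'E'
from h import *
print(pose()[0],pose()[2]["q"].round(2))
for n in("top","scene"):
    W,S,i=cloud(n);print(n);chisels(W,S);cv2.imwrite(f"pics/{n}4.png",cv2.resize(i["frame"][230:390,170:340,::-1] if n=="top" else i["frame"][140:270,180:340,::-1],None,fx=4,fy=4))
    red=(S[...,1]>150)&((S[...,0]<8)|(S[...,0]>172))&(W[...,1]>.15)&(W[...,1]<.3)&(W[...,0]>.3)&(W[...,0]<.6)&(W[...,2]<.15)&(W[...,2]>.04)
    a=W[red]
    for lo in np.arange(.34,.52,.03):
        b=a[(a[:,0]>=lo)&(a[:,0]<lo+.03)]
        if len(b)>8: print(n,lo.round(2),len(b),b[:,1].min().round(4),b[:,1].max().round(4),b[:,2].max().round(4),b[:,0].min().round(4))
E
```

```text
[ 0.45774196 -0.17617728  0.15131577] [-0.52 -0.21  2.    0.    1.36  1.07]
top
1 [ 277  149   98   76 1449] c [ 0.757 -0.232] len 0.347 wid 0.135 mid [ 0.766 -0.287] hdl deg 99.0 zmax 0.06 ends [ 0.739 -0.116] [ 0.793 -0.458]
163 [384 201  47  42 413] c [ 0.498 -0.414] len 0.19 wid 0.037 mid [ 0.518 -0.409] hdl deg -168.3 zmax 0.037 ends [ 0.425 -0.429] [ 0.611 -0.39 ]
430 [179 240  44  23 314] c [0.771 0.2  ] len 0.143 wid 0.051 mid [0.771 0.186] hdl deg 91.2 zmax 0.059 ends [0.77  0.258] [0.773 0.114]
514 [390 249   7  21  81] c [ 0.426 -0.297] len 0.067 wid 0.022 mid [ 0.436 -0.303] hdl deg 149.0 zmax 0.041 ends [ 0.407 -0.286] [ 0.465 -0.321]
522 [ 185  251  138  139 9766] c [0.493 0.153] len 0.364 wid 0.335 mid [0.5   0.154] hdl deg -170.5 zmax 0.06 ends [0.321 0.124] [0.68  0.184]
top 0.37 62 0.2265 0.2535 0.0737 0.372
top 0.4 102 0.2248 0.2531 0.0701 0.4007
top 0.43 96 0.2251 0.2516 0.0706 0.4305
top 0.46 85 0.2248 0.2495 0.0671 0.4602
scene
2 [315 167  31  51 585] c [0.743 0.092] len 0.218 wid 0.081 mid [0.748 0.112] hdl deg 78.6 zmax 0.06 ends [0.769 0.219] [0.726 0.005]
7 
[... 156 characters left out ...]
0 2370] c [0.406 0.097] len 0.33 wid 0.199 mid [0.392 0.143] hdl deg 106.4 zmax 0.057 ends [0.346 0.301] [ 0.439 -0.015]
31 [289 217  31  22 299] c [ 0.609 -0.   ] len 0.117 wid 0.034 mid [ 0.614 -0.   ] hdl deg -2.9 zmax 0.06 ends [ 0.672 -0.003] [0.555 0.003]
47 [ 344  220  100  104 1717] c [ 0.755 -0.252] len 0.384 wid 0.14 mid [ 0.758 -0.276] hdl deg 97.2 zmax 0.06 ends [ 0.734 -0.085] [ 0.782 -0.466]
566 [282 290  88  34 657] c [ 0.512 -0.284] len 0.258 wid 0.044 mid [ 0.537 -0.287] hdl deg 171.9 zmax 0.033 ends [ 0.409 -0.269] [ 0.665 -0.305]
741 [315 311  69  62 751] c [ 0.523 -0.414] len 0.251 wid 0.04 mid [ 0.545 -0.408] hdl deg -165.4 zmax 0.034 ends [ 0.423 -0.44 ] [ 0.666 -0.377]
```

View pics/top4.png

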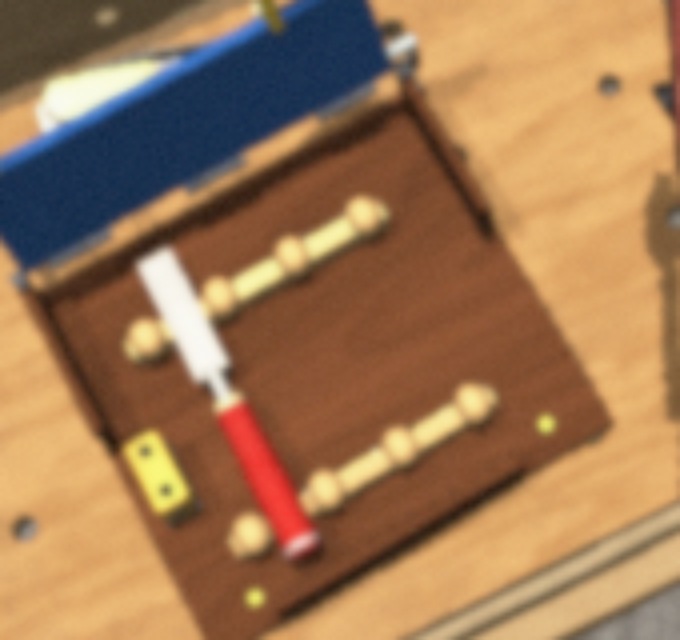

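```bash
python3 - <<'E'
from h import *
plan([(.507,-.2835,.06,-98,7,4.6),(.507,-.2835,.005,-98,5,4.6)])
E
```

```text
tilt 0.05 start [ 0.4578 -0.1746  0.1511] -91.0 t 19.4 q [-30.  61.]
[[4.6,[0.73,1.54,1.3],1],[4.6,[0.76,1.53,1.3],1],[4.6,[0.78,1.52,1.3],1],[4.6,[0.81,1.5,1.3],1],[4.6,[0.83,1.49,1.3],1],[4.6,[0.86,1.48,1.31],1],[4.6,[0.89,1.46,1.3],1]]
[[4.6,[0,0,1.1],0],[4.6,[0,0,1.1],0],[4.6,[0,0,1.1],0],[4.6,[0,0,1.1],0],[4.6,[0,0,1.1],0]]
```

{"fn": "send_rows", "kwargs": {"rows": [[4.6,[0.7,1.5,1.3],1],[4.6,[0.8,1.5,1.3],1],[4.6,[0.8,1.5,1.3],1],[4.6,[0.8,1.5,1.3],1],[4.6,[0.8,1.5,1.3],1],[4.6,[0.9,1.5,1.3],1],[4.6,[0.9,1.5,1.3],1],[4.6,[0,0,0],0]]}}

```text
t: 20.42
tool_pos: [0.5073, -0.2829, 0.0592]
tool_rot: [-3.132, 0.217, 0.003]
contact_force: [-0.2, 0.7, 0.6]
opening: 0.0459
grip_force: 0.0
```

```bash
python3 - <<'E'
from h import *
W,S,i=cloud("scene");chisels(W,S)
plan([(.507,-.2835,.005,-98,5,4.6)])
E
```

```text
2 [314 167  29  50 541] c [0.745 0.096] len 0.221 wid 0.074 mid [0.749 0.116] hdl deg -99.3 zmax 0.06 ends [0.731 0.007] [0.767 0.225]
3 [242 170  57  30 713] c [0.596 0.236] len 0.204 wid 0.137 mid [0.596 0.236] hdl deg 149.0 zmax 0.059 ends [0.508 0.289] [0.683 0.183]
24 [ 200  214   60   53 1174] c [0.379 0.072] len 0.257 wid 0.119 mid [0.37  0.109] hdl deg 104.2 zmax 0.056 ends [0.338 0.234] [ 0.401 -0.015]
33 [ 331  218  113  106 1796] c [ 0.752 -0.248] len 0.381 wid 0.204 mid [ 0.756 -0.278] hdl deg 98.4 zmax 0.06 ends [ 0.729 -0.09 ] [ 0.784 -0.467]
49 [283 226  17   9  74] c [0.569 0.002] len 0.054 wid 0.011 mid [0.565 0.002] hdl deg 178.7 zmax 0.058 ends [0.538 0.003] [0.592 0.002]
154 [273 266  29  14 256] c [ 0.487 -0.13 ] len 0.084 wid 0.046 mid [ 0.485 -0.129] hdl deg -22.2 zmax 0.032 ends [ 0.524 -0.145] [ 0.446 -0.113]
599 [315 314  71  59 735] c [ 0.522 -0.414] len 0.25 wid 0.04 mid [ 0.545 -0.408] hdl deg -165.8 zmax 0.036 ends [ 0.424 -0.439] [ 0.666 -0.377]
tilt 0.1 start [ 0.5074 -0.2828  0.0598] -97.9 t 20.5 q [-36.  61.]
[[4.6,[-0.01,0.01,1.1],0],[4.6,[0,0.02,1.1],0],[4.6,[-0.01,0.01,1.09],0],[4.6,[0,0.02,1.1],0.1],[4.6,[-0.01,0.01,1.09],0]]
```

```bash
python3 - <<'E'
from h import *
W,S,i=cloud("scene");cv2.imwrite("pics/s5.png",cv2.resize(i["frame"][200:380,220:430,::-1],None,fx=3,fy=3))
E
```

```text
(no output)
```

View pics/s5.png

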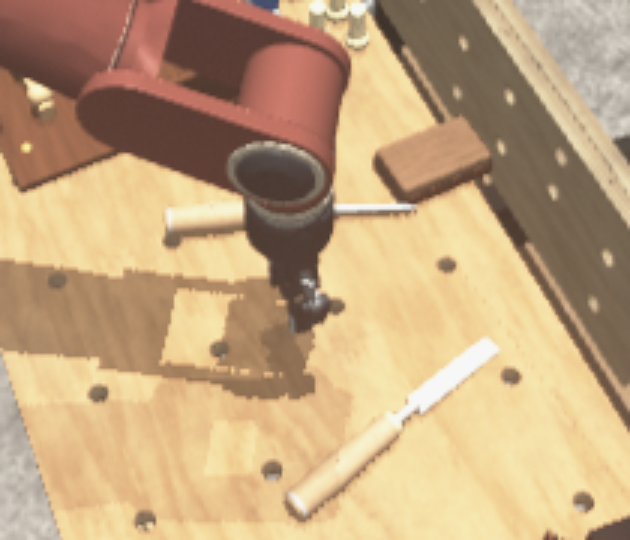

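{"fn": "send_rows", "kwargs": {"rows": [[4.6,[0,0,-3],0],[4.6,[0,2,-4],0],[4.6,[0,4,-2],0],[4.6,[0,4,0],0],[4.6,[0,4,0],0],[4.6,[0,0,0],0]]}}

```text
t: 21.28
tool_pos: [0.4877, -0.4243, 0.1514]
tool_rot: [3.133, -0.222, 0.002]
contact_force: [0.5, 1.3, -0.5]
opening: 0.0461
grip_force: 0.0
```

```bash
python3 - <<'E'
from h import *
for n in("scene","scene","top"):
    W,S,i=cloud(n);print(n);m=(W[...,1]>-.24)&(W[...,1]<-.02);W[~m]=np.nan;chisels(W,S)
plan([])
E
```

```text
scene
2 [360 216  34  52 673] c [ 0.769 -0.178] len 0.166 wid 0.096 mid [ 0.779 -0.16 ] hdl deg 59.9 zmax 0.06 ends [ 0.821 -0.088] [ 0.738 -0.232]
scene
3 [360 217  33  50 658] c [ 0.768 -0.178] len 0.165 wid 0.096 mid [ 0.78  -0.159] hdl deg 59.0 zmax 0.06 ends [ 0.822 -0.088] [ 0.737 -0.23 ]
top
1 [ 278  177   65  112 1427] c [ 0.676 -0.163] len 0.358 wid 0.13 mid [ 0.626 -0.154] hdl deg -9.4 zmax 0.06 ends [ 0.802 -0.184] [ 0.45  -0.125]
tilt 0.03 start [ 0.4881 -0.4217  0.1505] -97.9 t 21.4 q [-47.  50.]
```

```bash
python3 - <<'E'
from h import *
for n in("top","scene"):
    W,S,i=cloud(n);print(n);m=(W[...,1]>-.24)&(W[...,1]<-.02)&(W[...,0]<.69)&(W[...,2]<.045);W[~m]=np.nan;chisels(W,S)
    cv2.imwrite(f"pics/{n}6.png",cv2.resize(i["frame"][150:330,250:450,::-1],None,fx=3,fy=3))
E
```

```text
top
3 [304 210  37  78 599] c [ 0.566 -0.15 ] len 0.256 wid 0.078 mid [ 0.571 -0.151] hdl deg 163.7 zmax 0.037 ends [ 0.448 -0.115] [ 0.694 -0.187]
scene
57 [275 272  15   8  62] c [ 0.461 -0.131] len 0.042 wid 0.016 mid [ 0.466 -0.134] hdl deg 147.2 zmax 0.032 ends [ 0.448 -0.123] [ 0.483 -0.145]
```

View pics/top6.png

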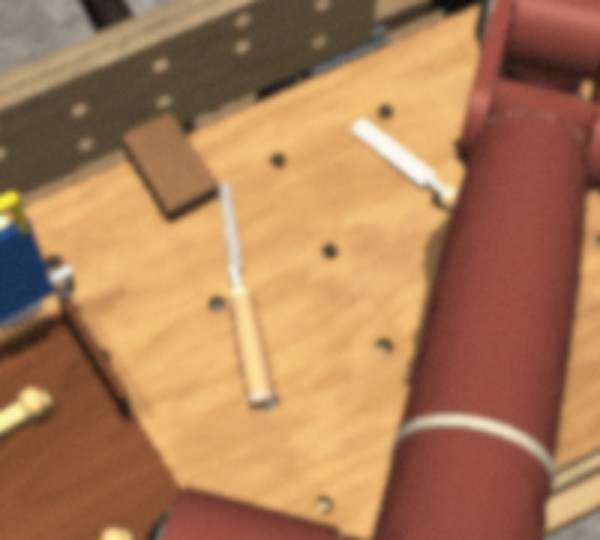

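```bash
python3 - <<'E'
from h import *
W,S,i=cloud("scene");W[W[...,1]>-.33]=np.nan;W[W[...,2]>.045]=np.nan;chisels(W,S)
plan([(.517,-.415,.05,-75.8,5,4.6),(.517,-.415,.005,-75.8,4,4.6)])
E
```

```text
1 [406 280  37  43 329] c [ 0.773 -0.411] len 0.135 wid 0.036 mid [ 0.773 -0.397] hdl deg 90.7 zmax 0.045 ends [ 0.772 -0.33 ] [ 0.774 -0.465]
52 [313 312  72  61 732] c [ 0.522 -0.414] len 0.255 wid 0.038 mid [ 0.546 -0.408] hdl deg -165.8 zmax 0.033 ends [ 0.423 -0.439] [ 0.67  -0.376]
tilt 0.02 start [ 0.4882 -0.4217  0.1504] -97.9 t 21.6 q [-47.  50.]
[[4.6,[0.55,-0.21,2.01],-4.4],[4.6,[0.57,-0.17,2.01],-4.4],[4.6,[0.58,-0.12,2.01],-4.4],[4.6,[0.58,-0.08,2],-4.5],[4.6,[0.59,-0.04,2.01],-4.4]]
[[4.6,[0,0,1.12],0],[4.6,[0,0,1.13],0],[4.6,[0,0,1.12],0],[4.6,[0,0,1.13],0]]
```

{"fn": "send_rows", "kwargs": {"rows": [[4.6,[0.6,-0.2,2],-4.4],[4.6,[0.6,-0.2,2],-4.4],[4.6,[0.6,-0.1,2],-4.4],[4.6,[0.6,-0.1,2],-4.5],[4.6,[0.6,0,2],-4.4],[4.6,[0,0,1.1],0],[4.6,[0,0,1.1],0],[4.6,[0,0,0],0]]}}

```text
t: 22.58
tool_pos: [0.5174, -0.4161, 0.0275]
tool_rot: [-3.117, -0.385, 0.002]
contact_force: [-0.5, -0.0, -0.1]
opening: 0.0459
grip_force: 0.0
```

{"fn": "send_rows", "kwargs": {"newtons": 50, "rows": [[4.6,[0,0,1.2],0],[4.6,[0,0,1.1],0],[4.6,[0,0,0],0],[2,[0,0,0],0],[2,[0,0,0],0],[2,[0,0,0],0],[2,[0,0,0],0]]}}

```text
t: 23.45
tool_pos: [0.5182, -0.4169, 0.0057]
tool_rot: [3.117, 0.386, 0.001]
contact_force: [0.6, 0.4, 0.3]
opening: 0.0245
grip_force: 49.2
```

{"fn": "send_rows", "kwargs": {"rows": [[2,[0,0,-1],0],[2,[0,0,-3],0],[2,[0,0,-3],0],[2,[0,0,-3],0],[2,[0,0,-4],0],[2,[0,0,0],0]]}}

```text
t: 24.2
tool_pos: [0.5199, -0.4185, 0.1507]
tool_rot: [3.111, 0.385, 0.009]
contact_force: [0.0, 0.0, -1.8]
opening: 0.0245
grip_force: 49.3
```

```bash
python3 - <<'E'
from h import *
plan([(.46,-.06,.15,-91,8,2),(.464,.174,.11,-91,7,2)])
E
```

```text
tilt 0.51 start [ 0.5199 -0.4185  0.1507] -75.9 t 24.2 q [-45.  31.]
[[2,[0.37,-4.53,0.01],1.9],[2,[0.22,-4.54,0.01],1.9],[2,[0.06,-4.54,0.01],1.9],[2,[-0.09,-4.54,0.01],1.9],[2,[-0.24,-4.54,0.01],1.9],[2,[-0.38,-4.53,0.01],1.9],[2,[-0.54,-4.51,0],1.9],[2,[-0.68,-4.49,0.01],1.8]]
[[2,[0,-3.34,0.57],0],[2,[0,-3.34,0.57],0],[2,[0,-3.35,0.57],0],[2,[0,-3.34,0.57],0],[2,[0,-3.35,0.57],0],[2,[0,-3.34,0.57],0],[2,[-0.01,-3.35,0.58],0]]
```

{"fn": "send_rows", "kwargs": {"rows": [[2,[0.4,-4.5,0],1.9],[2,[0.2,-4.5,0],1.9],[2,[0.1,-4.5,0],1.9],[2,[-0.1,-4.5,0],1.9],[2,[-0.2,-4.5,0],1.9],[2,[-0.4,-4.5,0],1.9],[2,[-0.6,-4.5,0],1.9],[2,[-0.7,-4.5,0],1.8]]}}

```text
t: 25.2
tool_pos: [0.4568, -0.0586, 0.1436]
tool_rot: [-3.141, 0.029, 0.004]
contact_force: [0.6, 0.1, -2.9]
opening: 0.0246
grip_force: 49.6
```

{"fn": "send_rows", "kwargs": {"rows": [[2,[0,-3.3,0.6],0],[2,[0,-3.3,0.6],0],[2,[0,-3.3,0.6],0],[2,[0,-3.3,0.6],0],[2,[0,-3.4,0.6],0],[2,[0,-3.4,0.6],0],[2,[0,-3.4,0.6],0],[2,[0,0,0],0],[2,[0,0,0],0]]}}

```text
t: 26.32
tool_pos: [0.4615, 0.1733, 0.1023]
tool_rot: [3.141, -0.027, -0.003]
contact_force: [-0.1, -0.4, -1.7]
opening: 0.0246
grip_force: 49.7
```

```bash
python3 - <<'E'
from h import *
plan([(.464,.174,.062,-91,3,2)])
p,M,o=pose()
for n in("scene","top"):
    W,S,i=cloud(n);d=(W-p)@M;m=(abs(d[...,0])<.17)&(abs(d[...,1])<.04)&(abs(d[...,2])<.032)
    a=d[m]
    for lo in np.arange(-.12,.16,.02):
        b=a[(a[:,0]>=lo)&(a[:,0]<lo+.02)]
        if len(b)>8: print(n,lo.round(2),len(b),b[:,1].min().round(4),b[:,1].max().round(4),"z",b[:,2].min().round(3),b[:,0].min().round(3))
    if n=="scene":W[W[...,1]>-.02]=np.nan;W[W[...,2]>.045]=np.nan;W[W[...,0]>.68]=np.nan;chisels(W,S)
E
```

```text
tilt 0.11 start [0.4615 0.1733 0.1023] -91.0 t 26.3 q [ 12. 103.]
[[2,[0.08,-0.03,1.34],0],[2,[0.08,-0.02,1.34],0],[2,[0.09,-0.03,1.35],0]]
scene -0.1 53 -0.0154 0.0127 z -0.027 -0.098
scene -0.08 58 -0.0126 0.0135 z -0.026 -0.08
scene -0.06 57 -0.0151 0.0147 z -0.031 -0.059
scene -0.04 57 -0.0107 0.0148 z -0.027 -0.039
scene -0.02 52 -0.0187 0.0256 z -0.032 -0.019
scene 0.0 20 0.0054 0.0289 z -0.027 0.001
scene 0.02 22 -0.005 0.012 z -0.024 0.02
scene 0.04 22 -0.0101 0.0103 z -0.018 0.041
scene 0.06 31 -0.0106 0.0094 z -0.012 0.06
scene 0.08 31 -0.0139 0.0101 z -0.009 0.08
scene 0.1 30 -0.0107 0.0115 z -0.009 0.1
scene 0.12 30 -0.0131 0.014 z -0.007 0.12
scene 0.14 22 -0.0124 0.0109 z -0.006 0.14
61 [274 250  83  30 558] c [ 0.551 -0.151] len 0.247 wid 0.068 mid [ 0.565 -0.155] hdl deg 163.5 zmax 0.036 ends [ 0.447 -0.12 ] [ 0.684 -0.19 ]
top 0.14 12 -0.011 0.0044 z -0.002 0.151
```

{"fn": "send_rows", "kwargs": {"rows": [[2,[0.1,0,1.4],0],[2,[0.1,0,1.4],0],[2,[0,-0.1,1.2],0],[2,[0,0,0.7],0],[2,[0,0,0.7],0],[2,[0,0,0.5],0],[2,[0,0,0],0]]}}

```text
t: 27.3
tool_pos: [0.4641, 0.1747, 0.044]
tool_rot: [3.141, -0.027, -0.001]
contact_force: [0.9, -0.2, -2.5]
opening: 0.0248
grip_force: 49.7
```

{"fn": "send_rows", "kwargs": {"rows": [[2,[0,0,0.2],0],[2,[0,0,0],0],[4,[0,0,0],0],[4,[0,0,0],0],[4,[0,0,0],0],[4,[0,0,-2],0],[4,[0,0,-3],0],[4,[0,0,-3],0],[4,[0,0,-3],0],[4,[0,0,-2],0]]}}

```text
t: 28.55
tool_pos: [0.4649, 0.1749, 0.1742]
tool_rot: [-3.141, 0.027, -0.003]
contact_force: [0.8, 0.4, 0.6]
opening: 0.0397
grip_force: 0.0
```

{"fn": "send_rows", "kwargs": {"rows": [[4.6,[0,5,0],0],[4.6,[0,5,0],0],[4.6,[0,0,0],0],[4.6,[0,0,0],0]]}}

```text
t: 29.05
tool_pos: [0.4624, 0.0749, 0.1721]
tool_rot: [-3.141, 0.028, 0.001]
contact_force: [0.8, -0.3, -0.1]
opening: 0.0462
grip_force: 0.0
```

```bash
python3 - <<'E'
from h import *
for n in("scene","top"):
    W,S,i=cloud(n)
    m=(W[...,1]<-.05)&(W[...,1]>-.3)&(W[...,2]<.045)&(W[...,0]<.66);V=W.copy();V[~m]=np.nan;chisels(V,S)
    p=W[(W[...,2]>.055)&(W[...,2]<.075)&(W[...,0]<.48)&(W[...,0]>.35)&(W[...,1]>.13)&(W[...,1]<.27)]
    k=W[(W[...,2]>.055)&(W[...,2]<.075)&(W[...,0]<.48)&(W[...,0]>.35)&(W[...,1]>.145)&(W[...,1]<.205)]
    if len(k): print(n,len(k),(k.min(0)).round(4),k.max(0).round(4))
plan([(.5345,-.1465,.05,-106.4,7,4.6),(.5345,-.1465,.005,-106.4,4,4.6)])
E
```

```text
98 [275 264  75  17 478] c [ 0.527 -0.145] len 0.224 wid 0.051 mid [ 0.556 -0.156] hdl deg 159.0 zmax 0.035 ends [ 0.451 -0.116] [ 0.661 -0.196]
scene 204 [0.3671 0.1588 0.055 ] [0.4791 0.2009 0.0694]
18 [323 219  17  68 443] c [ 0.53  -0.138] len 0.223 wid 0.04 mid [ 0.558 -0.15 ] hdl deg 156.8 zmax 0.036 ends [ 0.456 -0.106] [ 0.661 -0.194]
top 299 [0.3512 0.1498 0.0552] [0.48   0.1946 0.0715]
tilt 0.03 start [0.4625 0.0755 0.1721] -90.9 t 29.1 q [ 0. 91.]
[[4.6,[1.08,3.15,1.74],2.2],[4.6,[1.2,3.11,1.75],2.2],[4.6,[1.32,3.06,1.74],2.2],[4.6,[1.44,3.01,1.75],2.2],[4.6,[1.55,2.95,1.74],2.2],[4.6,[1.66,2.9,1.75],2.2],[4.6,[1.77,2.82,1.74],2.3]]
[[4.6,[0,0,1.13],0],[4.6,[0,0,1.12],0],[4.6,[0,0,1.13],0],[4.6,[0,0,1.12],0]]
```

```bash
cat > c0.py <<'E'
from h import *
for n in("scene","scene","top"):
    W,S,i=cloud(n)
    m=(W[...,1]<-.05)&(W[...,1]>-.25)&(W[...,2]<.045)&(W[...,2]>.004)&(W[...,0]<.72)&(W[...,0]>.42)
    for lo in np.arange(.44,.7,.03):
        b=W[m&(W[...,0]>=lo)&(W[...,0]<lo+.03)]
        if len(b)>8 and n!="x": print(n,lo.round(2),len(b),"y",b[:,1].min().round(4),b[:,1].max().round(4),"z",b[:,2].max().round(3),"x",b[:,0].min().round(4))
    h=W[m&(W[...,2]>.018)&(W[...,0]<.6)];h=h[:,:2].astype(np.float32)
    print(n,len(h),cv2.fitLine(h,cv2.DIST_HUBER,0,.01,.01).ravel().round(4),cv2.minAreaRect(h))
E
python3 c0.py
```

```text
scene 0.44 124 y -0.2499 -0.0534 z 0.031 x 0.4406
scene 0.47 157 y -0.2494 -0.05 z 0.032 x 0.4701
scene 0.5 156 y -0.2468 -0.0522 z 0.033 x 0.5001
scene 0.53 149 y -0.2495 -0.0518 z 0.033 x 0.5303
scene 0.56 87 y -0.2497 -0.051 z 0.028 x 0.5605
scene 0.59 78 y -0.2495 -0.0529 z 0.025 x 0.59
scene 0.62 85 y -0.2479 -0.0527 z 0.022 x 0.6201
scene 0.65 158 y -0.2487 -0.0514 z 0.036 x 0.65
scene 0.68 233 y -0.2498 -0.0512 z 0.037 x 0.6801
scene 310 [ 0.9329 -0.3602  0.5123 -0.1382] ((0.5263733863830566, -0.14190331101417542), (0.02887902408838272, 0.15666727721691132), 67.70276641845703)
scene 0.44 118 y -0.2486 -0.0521 z 0.033 x 0.4404
scene 0.47 154 y -0.2471 -0.0517 z 0.033 x 0.4705
scene 0.5 161 y -0.2491 -0.054 z 0.032 x 0.5002
scene 0.53 141 y -0.2473 -0.0553 z 0.03 x 0.53
scene 0.56 85 y -0.2397 -0.0521 z 0.028 x 0.5604
scene 0.59 88 y -0.2489 -0.0506 z 0.024 x 0.5902
scene 0.62 86 y -0.2484 -0.0506 z 0.019 x 0.6205
scene 0.65 155 y -0.2429 -0.0549 z 0.037 x 0.6505
scene 0.68 240 y -0.2473 -0.0522 z 0.037 x 0.6801
scene 315 [ 0.9361 -0.3517  0.5252 -0.1443] ((0.5258508324623108, -0.14161142706871033), (0.028267469257116318, 0.1567288190126419), 69.72229766845703)
top 0.44 110 y -0.2414 -0.0534 z 0.033 x 0.4402
top 0.47 160 y -0.248 -0.0508 z 0.036 x 0.4701
top 0.5 149 y -0.2477 -0.0517 z 0.034 x 0.5004
top 0.53 136 y -0.2495 -0.0508 z 0.034 x 0.5301
top 0.56 96 y -0.2489 -0.0568 z 0.031 x 0.5604
top 0.59 92 y -0.2438 -0.0527 z 0.021 x 0.59
top 0.62 99 y -0.2474 -0.0567 z 0.022 x 0.6203
top 0.65 108 y -0.2466 -0.0561 z 0.037 x 0.6501
top 0.68 250 y -0.2467 -0.0551 z 0.038 x 0.68
top 286 [ 0.9313 -0.3642  0.5106 -0.1298] ((0.5261309146881104, -0.1352817416191101), (0.02693580649793148, 0.15138797461986542), 69.91464233398438)
```

```bash
python3 - <<'E'
from h import *
plan([(.544,-.1488,.06,-110.8,8,4.6),(.544,-.1488,.006,-110.8,4,4.6)])
E
```

```text
tilt 0.02 start [0.4625 0.0756 0.1722] -90.9 t 29.3 q [ 0. 91.]
[[4.6,[1.06,2.79,1.4],2.5],[4.6,[1.18,2.74,1.4],2.5],[4.6,[1.3,2.68,1.4],2.5],[4.6,[1.42,2.63,1.4],2.5],[4.6,[1.53,2.56,1.4],2.5],[4.6,[1.64,2.49,1.41],2.5],[4.6,[1.75,2.42,1.4],2.5],[4.6,[1.86,2.34,1.41],2.4]]
[[4.6,[0,0,1.35],0],[4.6,[0,0,1.35],0],[4.6,[0,0,1.35],0],[4.6,[0,0,1.35],0]]
```

{"fn": "send_rows", "kwargs": {"rows": [[4.6,[1.1,2.8,1.4],2.5],[4.6,[1.2,2.7,1.4],2.5],[4.6,[1.3,2.7,1.4],2.5],[4.6,[1.4,2.6,1.4],2.5],[4.6,[1.5,2.6,1.4],2.5],[4.6,[1.6,2.5,1.4],2.5],[4.6,[1.8,2.4,1.4],2.5],[4.6,[1.9,2.3,1.4],2.4],[4.6,[0,0,0],0]]}}

```text
t: 30.42
tool_pos: [0.5442, -0.1499, 0.059]
tool_rot: [-3.089, 0.571, 0.004]
contact_force: [0.7, -0.2, -0.5]
opening: 0.046
grip_force: 0.0
```

```bash
python3 - <<'E'
from h import *
p,M,o=pose();print(p)
for n in("scene","top"):
    W,S,i=cloud(n);d=(W-p)@M;m=(abs(d[...,0])<.17)&(abs(d[...,1])<.035)&(W[...,2]<.045)&(W[...,2]>.006);a=d[m]
    for lo in np.arange(-.12,.16,.03):
        b=a[(a[:,0]>=lo)&(a[:,0]<lo+.03)]
        if len(b)>8: print(n,lo.round(2),len(b),b[:,1].min().round(4),b[:,1].max().round(4),b[:,0].min().round(3))
plan([(.544,-.1488,.006,-110.8,4,4.6)])
E
```

```text
[ 0.5442461  -0.14990744  0.05901658]
scene -0.12 28 -0.0267 0.0099 -0.113
scene -0.09 96 -0.0161 0.0296 -0.09
scene -0.06 94 -0.0143 0.0326 -0.06
scene -0.03 75 -0.0339 0.0226 -0.03
scene 0.0 61 -0.0328 0.011 0.0
scene 0.03 29 -0.0084 0.0181 0.032
scene 0.06 22 -0.0198 0.0313 0.061
scene 0.09 22 -0.0185 0.0216 0.092
scene 0.12 111 -0.0342 0.0104 0.122
scene 0.15 84 -0.0343 0.0082 0.15
tilt 0.06 start [ 0.5444 -0.1487  0.0601] -110.8 t 30.5 q [-23.  88.]
[[4.6,[-0.01,0.01,1.35],0],[4.6,[-0.01,0,1.35],0],[4.6,[-0.01,0.01,1.36],0],[4.6,[0,0,1.35],0]]
```

{"fn": "send_rows", "kwargs": {"rows": [[4.6,[0,0,1.3],0],[4.6,[0,0,1.3],0],[4.6,[0,0,0.8],0],[4.6,[0,0,0],0]]}}

```text
t: 31.02
tool_pos: [0.5435, -0.1488, 0.025]
tool_rot: [-3.089, 0.569, 0.004]
contact_force: [-0.1, -1.0, 0.3]
opening: 0.0459
grip_force: 0.0
```

{"fn": "send_rows", "kwargs": {"newtons": 50, "rows": [[4.6,[0,0,1],0],[4.6,[0,0,1],0],[4.6,[0,0,0],0],[2,[0,0,0],0],[2,[0,0,0],0],[2,[0,0,0],0],[2,[0,0,0],0]]}}

```text
t: 31.9
tool_pos: [0.5448, -0.1496, 0.0067]
tool_rot: [3.089, -0.57, 0.001]
contact_force: [0.1, -0.3, 1.0]
opening: 0.0248
grip_force: 49.1
```

{"fn": "send_rows", "kwargs": {"rows": [[2,[0,0,-1],0],[2,[0,0,-3],0],[2,[0,0,-3],0],[2,[0,0,-3],0],[2,[0,0,-4],0],[2,[0,0,0],0]]}}

```text
t: 32.65
tool_pos: [0.5468, -0.1504, 0.1511]
tool_rot: [3.088, -0.569, 0.013]
contact_force: [0.7, -0.1, -1.5]
opening: 0.0243
grip_force: 49.2
```

```bash
python3 - <<'E'
from h import *
plan([(.46,-.13,.15,-91,7,2),(.462,.114,.11,-91,8,2)])
E
```

```text
tilt 0.48 start [ 0.5468 -0.1504  0.1511] -110.9 t 32.6 q [-23.  88.]
[[2,[-1.26,0.17,0.02],-2.8],[2,[-1.27,0.11,0.01],-2.8],[2,[-1.27,0.04,0.02],-2.9],[2,[-1.28,-0.02,0.01],-2.8],[2,[-1.27,-0.08,0.02],-2.9],[2,[-1.27,-0.14,0.01],-2.8],[2,[-1.26,-0.21,0.02],-2.9]]
[[2,[-0.03,-3.05,0.5],0],[2,[-0.03,-3.05,0.5],0],[2,[-0.03,-3.05,0.5],0],[2,[-0.03,-3.05,0.5],0],[2,[-0.02,-3.05,0.5],0],[2,[-0.03,-3.05,0.5],0],[2,[-0.02,-3.05,0.5],0],[2,[-0.03,-3.05,0.5],0]]
```

{"fn": "send_rows", "kwargs": {"rows": [[2,[-1.3,0.2,0],-2.8],[2,[-1.3,0.1,0],-2.8],[2,[-1.3,0,0],-2.9],[2,[-1.3,0,0],-2.8],[2,[-1.3,-0.1,0],-2.9],[2,[-1.2,-0.1,0],-2.8],[2,[-1.2,-0.2,0],-2.9]]}}

```text
t: 33.52
tool_pos: [0.456, -0.1284, 0.1447]
tool_rot: [-3.14, 0.025, 0.004]
contact_force: [-0.6, -1.5, -0.8]
opening: 0.0245
grip_force: 49.2
```

{"fn": "send_rows", "kwargs": {"rows": [[2,[0,-3,0.5],0],[2,[0,-3,0.5],0],[2,[0,-3,0.5],0],[2,[0,-3,0.5],0],[2,[0,-3.1,0.5],0],[2,[0,-3.1,0.5],0],[2,[0,-3.1,0.5],0],[2,[0,-3.1,0.5],0],[2,[0,0,0],0],[2,[0,0,0],0]]}}

```text
t: 34.78
tool_pos: [0.4609, 0.1146, 0.1054]
tool_rot: [3.141, -0.027, -0.002]
contact_force: [-1.0, -0.0, -1.3]
opening: 0.0243
grip_force: 49.4
```

```bash
python3 - <<'E'
from h import *
plan([(.463,.1142,.0655,-91,3,2)])
p,M,o=pose()
for n in("scene",):
    W,S,i=cloud(n);d=(W-p)@M;m=(abs(d[...,0])<.17)&(abs(d[...,1])<.04)&(abs(d[...,2])<.032)
    a=d[m]
    for lo in np.arange(-.12,.16,.02):
        b=a[(a[:,0]>=lo)&(a[:,0]<lo+.02)]
        if len(b)>8: print(n,lo.round(2),len(b),b[:,1].min().round(4),b[:,1].max().round(4),"z",b[:,2].min().round(3),b[:,0].min().round(3))
E
```

```text
tilt 0.1 start [0.4609 0.1146 0.1054] -91.0 t 34.8 q [ 5. 96.]
[[2,[0.07,0.01,1.33],0],[2,[0.07,0.01,1.33],0],[2,[0.07,0.02,1.33],0]]
scene -0.1 58 -0.0121 0.0122 z -0.025 -0.1
scene -0.08 63 -0.016 0.013 z -0.024 -0.08
scene -0.06 62 -0.0138 0.0139 z -0.026 -0.06
scene -0.04 57 -0.0098 0.0147 z -0.024 -0.04
scene -0.02 57 -0.0208 0.0268 z -0.032 -0.02
scene 0.0 20 0.0038 0.0254 z -0.029 0.0
scene 0.02 19 -0.0039 0.0123 z -0.018 0.02
scene 0.04 22 -0.0048 0.0066 z -0.018 0.041
scene 0.06 15 0.0015 0.008 z -0.015 0.062
scene 0.08 17 0.0005 0.0153 z -0.015 0.08
scene 0.1 13 0.0013 0.013 z -0.014 0.103
scene 0.12 12 0.0032 0.0128 z -0.011 0.121
```

{"fn": "send_rows", "kwargs": {"rows": [[2,[0.1,0,1.3],-1],[2,[0.1,0,1.3],-1],[2,[0,0,1.3],0],[2,[0,0,0.7],0],[2,[0,0,0.7],0],[2,[0,0,0.7],0],[2,[0,0,0],0]]}}

```text
t: 35.7
tool_pos: [0.4632, 0.115, 0.0457]
tool_rot: [3.141, 0.028, -0.002]
contact_force: [0.6, -0.2, -1.7]
opening: 0.0245
grip_force: 49.4
```

{"fn": "send_rows", "kwargs": {"rows": [[2,[0,0,0.3],0],[2,[0,0,0],0],[4,[0,0,0],0],[4,[0,0,0],0],[4,[0,0,0],0],[4,[0,0,-2],0],[4,[0,0,-3],0],[4,[0,0,-3],0],[4,[0,0,-3],0],[4,[0,0,-3],0]]}}

```text
t: 36.95
tool_pos: [0.4635, 0.115, 0.1844]
tool_rot: [-3.141, -0.028, -0.001]
contact_force: [0.9, 0.7, 1.1]
opening: 0.0399
grip_force: 0.0
```

{"fn": "send_rows", "kwargs": {"rows": [[3.2,[0,5,0],-9],[3.2,[-0.5,5,-3],-9],[3.2,[-1,4,-4],-9],[3.2,[0,0,-3],-9],[3.2,[0,0,0],-9],[3.2,[0,0,0],-9],[3.2,[0,0,0],-9],[3.2,[0,0,0],-9],[3.2,[0,0,0],-9],[3.2,[0,0,0],-7]]}}

```text
t: 38.2
tool_pos: [0.4718, -0.0262, 0.2834]
tool_rot: [2.236, 2.207, 0.0]
contact_force: [-0.1, 0.3, 0.7]
opening: 0.0321
grip_force: 0.0
```

```bash
python3 - <<'E'
from h import *
plan([])
W,S,i=cloud("top");cv2.imwrite("pics/top7.png",cv2.resize(i["frame"][220:390,160:340,::-1],None,fx=3.3,fy=3.3))
for y0 in(.114,.174,.234):
  for xa,xb,z0,z1 in((.37,.42,.05,.085),(.54,.61,.035,.07)):
    for n,Q in(("top",W),):
        m=(Q[...,0]>xa)&(Q[...,0]<xb)&(abs(Q[...,1]-y0-.0045)<.017)&(Q[...,2]>z0)&(Q[...,2]<z1);p=Q[m];print(n,y0,xa,len(p),np.median(p,0).round(4),p[:,2].max().round(4))
E
```

```text
tilt 0.01 start [ 0.4718 -0.0262  0.2834] -0.7 t 38.2 q [-12. -11.]
top 0.114 0.37 167 [0.3949 0.1195 0.0586] 0.0703
top 0.114 0.54 99 [0.5689 0.1129 0.0429] 0.0561
top 0.174 0.37 172 [0.3951 0.1809 0.0596] 0.0685
top 0.174 0.54 157 [0.5718 0.175  0.0417] 0.0512
top 0.234 0.37 169 [0.3966 0.2395 0.0604] 0.0714
top 0.234 0.54 205 [0.5724 0.2359 0.0415] 0.0551
```

View pics/top7.png

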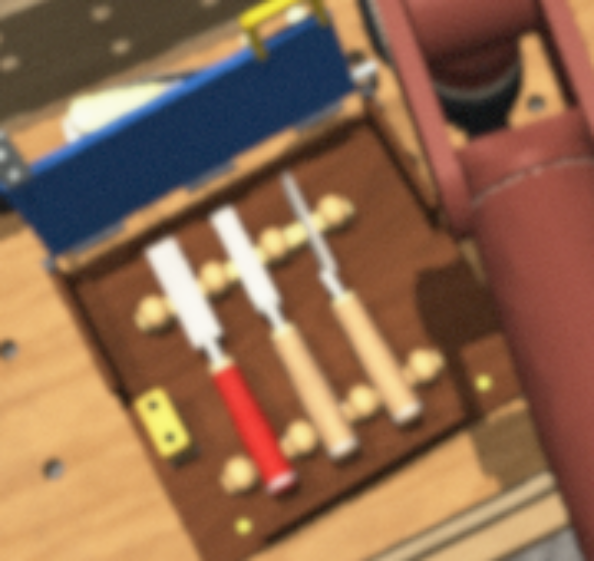

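```bash
python3 - <<'E'
from h import *
W,S,i=cloud("top")
y=(S[...,0]>18)&(S[...,0]<34)&(S[...,1]>170)&(W[...,2]>.225)&(W[...,2]<.28)&(W[...,1]>.0)&(W[...,1]<.12)&(W[...,0]>.6)&(W[...,0]<.75)
p=W[y];print(len(p),np.percentile(p,[3,50,97],axis=0).round(4).tolist())
plan([(.670,.048,.300,-1,7,3.2),(.670,.048,.2415,-1,4,3.2)])
E
```

```text
112 [[0.6666, 0.0161, 0.2339], [0.6733, 0.0468, 0.2559], [0.6798, 0.0797, 0.2636]]
tilt 0.01 start [ 0.4718 -0.0262  0.2834] -1.0 t 38.3 q [-12. -11.]
[[3.2,[1.11,2.81,-0.24],0],[3.2,[1.11,2.81,-0.24],0],[3.2,[1.11,2.81,-0.24],0],[3.2,[1.11,2.81,-0.24],0],[3.2,[1.11,2.82,-0.23],0],[3.2,[1.11,2.81,-0.24],0],[3.2,[1.11,2.82,-0.23],0]]
[[3.2,[0,0,1.46],0],[3.2,[0,0,1.46],0],[3.2,[0,0,1.46],0],[3.2,[0,0,1.47],0]]
```

{"fn": "send_rows", "kwargs": {"rows": [[3.2,[1.1,2.8,-0.3],0],[3.2,[1.1,2.8,-0.3],0],[3.2,[1.1,2.8,-0.3],0],[3.2,[1.1,2.8,-0.2],0],[3.2,[1.1,2.8,-0.2],0],[3.2,[1.1,2.8,-0.2],0],[3.2,[0.8,3,-0.2],0],[3.2,[0,0,0],0],[3.2,[0,0,0],0]]}}

```text
t: 39.42
tool_pos: [0.6707, 0.0442, 0.3]
tool_rot: [-2.241, -2.2, 0.001]
contact_force: [-0.5, 0.5, 0.3]
opening: 0.0321
grip_force: 0.0
```

```bash
python3 - <<'E'
from h import *
plan([(.671,.047,.2415,-1,4,3.2)])
E
```

```text
tilt 0.05 start [0.6707 0.0442 0.3   ] -1.1 t 39.4 q [-3. -2.]
[[3.2,[0.07,0.01,1.46],0],[3.2,[0.07,0.01,1.46],0],[3.2,[0.07,0,1.46],0],[3.2,[0.07,0.01,1.47],-0.1]]
```

{"fn": "send_rows", "kwargs": {"rows": [[3.2,[0.1,0,1.5],0],[3.2,[0.1,0,1.5],0],[3.2,[0.1,0,1.4],0],[3.2,[0,0,1.4],0],[3.2,[0,0,0],0]]}}

```text
t: 40.05
tool_pos: [0.6701, 0.0474, 0.2399]
tool_rot: [-2.239, -2.2, 0.004]
contact_force: [-0.1, -0.8, -0.0]
opening: 0.0319
grip_force: 0.0
```

{"fn": "send_rows", "kwargs": {"newtons": 40, "rows": [[0.6,[0,0,0],0],[0.6,[0,0,0],0],[0.6,[0,0,0],0],[0.6,[0,0,0],0],[0.6,[0,0,0],0]]}}

```text
t: 40.67
tool_pos: [0.6716, 0.0473, 0.2431]
tool_rot: [2.24, 2.201, 0.002]
contact_force: [2.1, -1.3, 0.9]
opening: 0.01
grip_force: 39.2
```

```bash
python3 - <<'E'
import numpy as np
t=np.linspace(1.743,0.005,61);y=-17.8*np.cos(t);z=17.8*np.sin(t);Y=Z=0
for k in range(60):
    dy=round(y[k+1]-y[0]-Y,1);dz=round(z[k+1]-z[0]-Z,1);Y+=dy;Z+=dz
    print("[0.6,[0,%g,%g],0],"%(dy,-dz),end="" if (k+1)%10 else f"  exp x {.6716+Y/100:.3f} z {.2431+Z/100:.3f}\n")
E
```

```text
[0.6,[0,-0.5,-0.1],0],[0.6,[0,-0.5,-0],0],[0.6,[0,-0.5,-0.1],0],[0.6,[0,-0.5,-0],0],[0.6,[0,-0.6,-0.1],0],[0.6,[0,-0.5,0],0],[0.6,[0,-0.5,0],0],[0.6,[0,-0.5,0.1],0],[0.6,[0,-0.5,0],0],[0.6,[0,-0.5,0.1],0],  exp x 0.621 z 0.244
[0.6,[0,-0.5,0],0],[0.6,[0,-0.6,0.1],0],[0.6,[0,-0.5,0.1],0],[0.6,[0,-0.5,0.1],0],[0.6,[0,-0.5,0.1],0],[0.6,[0,-0.5,0.2],0],[0.6,[0,-0.5,0.1],0],[0.6,[0,-0.4,0.2],0],[0.6,[0,-0.5,0.2],0],[0.6,[0,-0.5,0.2],0],  exp x 0.571 z 0.231
[0.6,[0,-0.5,0.2],0],[0.6,[0,-0.4,0.2],0],[0.6,[0,-0.5,0.3],0],[0.6,[0,-0.4,0.2],0],[0.6,[0,-0.5,0.3],0],[0.6,[0,-0.4,0.3],0],[0.6,[0,-0.4,0.2],0],[0.6,[0,-0.5,0.3],0],[0.6,[0,-0.4,0.4],0],[0.6,[0,-0.4,0.3],0],  exp x 0.527 z 0.204
[0.6,[0,-0.4,0.3],0],[0.6,[0,-0.3,0.4],0],[0.6,[0,-0.4,0.3],0],[0.6,[0,-0.4,0.4],0],[0.6,[0,-0.3,0.4],0],[0.6,[0,-0.4,0.4],0],[0.6,[0,-0.3,0.4],0],[0.6,[0,-0.3,0.4],0],[0.6,[0,-0.3,0.4],0],[0.6,[0,-0.3,0.4],0],  exp x 0.493 z 0.166
[0.6,[0,-0.3,0.5],0],[0.6,[0,-0.2,0.4],0],[0.6,[0,-0.3,0.4],0],[0.6,[0,-0.2,0.5],0],[0.6,[0,-0.3,0.5],0],[0.6,[0,-0.2,0.4],0],[0.6,[0,-0.2,0.5],0],[0.6,[0,-0.2,0.5],0],[0.6,[0,-0.1,0.5],0],[0.6,[0,-0.2,0.5],0],  exp x 0.471 z 0.119
[0.6,[0,-0.1,0.5],0],[0.6,[0,-0.2,0.5],0],[0.6,[0,-0.1,0.5],0],[0.6,[0,-0.1,0.5],0],[0.6,[0,-0.1,0.5],0],[0.6,[0,-0,0.5],0],[0.6,[0,-0.1,0.5],0],[0.6,[0,-0,0.5],0],[0.6,[0,-0,0.5],0],[0.6,[0,-0,0.5],0],  exp x 0.464 z 0.069
```

{"fn": "send_rows", "kwargs": {"rows": [[0.6,[0,-0.5,-0.1],0],[0.6,[0,-0.5,0],0],[0.6,[0,-0.5,-0.1],0],[0.6,[0,-0.5,0],0],[0.6,[0,-0.6,-0.1],0],[0.6,[0,-0.5,0],0],[0.6,[0,-0.5,0],0],[0.6,[0,-0.5,0.1],0],[0.6,[0,-0.5,0],0],[0.6,[0,-0.5,0.1],0]]}}

```text
t: 41.92
tool_pos: [0.6197, 0.048, 0.2436]
tool_rot: [2.241, 2.202, -0.001]
contact_force: [1.6, -0.9, 6.0]
opening: 0.0106
grip_force: 41.4
```

{"fn": "send_rows", "kwargs": {"rows": [[0.6,[0,-0.5,0],0],[0.6,[0,-0.6,0.1],0],[0.6,[0,-0.5,0.1],0],[0.6,[0,-0.5,0.1],0],[0.6,[0,-0.5,0.1],0],[0.6,[0,-0.5,0.2],0],[0.6,[0,-0.5,0.1],0],[0.6,[0,-0.4,0.2],0],[0.6,[0,-0.5,0.2],0],[0.6,[0,-0.5,0.2],0]]}}

```text
t: 43.18
tool_pos: [0.5697, 0.049, 0.23]
tool_rot: [-2.24, -2.202, 0.0]
contact_force: [-0.0, -4.3, 2.0]
opening: 0.01
grip_force: 41.0
```

{"fn": "send_rows", "kwargs": {"rows": [[0.6,[0,-0.5,0.2],0],[0.6,[0,-0.4,0.2],0],[0.6,[0,-0.5,0.3],0],[0.6,[0,-0.4,0.2],0],[0.6,[0,-0.5,0.3],0],[0.6,[0,-0.4,0.3],0],[0.6,[0,-0.4,0.2],0],[0.6,[0,-0.5,0.3],0],[0.6,[0,-0.4,0.4],0],[0.6,[0,-0.4,0.3],0]]}}

```text
t: 44.42
tool_pos: [0.526, 0.0499, 0.203]
tool_rot: [2.24, 2.202, 0.001]
contact_force: [0.8, -3.0, -1.1]
opening: 0.0107
grip_force: 40.5
```

{"fn": "send_rows", "kwargs": {"rows": [[0.6,[0,-0.4,0.3],0],[0.6,[0,-0.3,0.4],0],[0.6,[0,-0.4,0.3],0],[0.6,[0,-0.4,0.4],0],[0.6,[0,-0.3,0.4],0],[0.6,[0,-0.4,0.4],0],[0.6,[0,-0.3,0.4],0],[0.6,[0,-0.3,0.4],0],[0.6,[0,-0.3,0.4],0],[0.6,[0,-0.3,0.4],0]]}}

```text
t: 45.68
tool_pos: [0.4919, 0.0505, 0.165]
tool_rot: [-2.241, -2.202, -0.0]
contact_force: [1.1, -2.1, -2.1]
opening: 0.0102
grip_force: 39.9
```

{"fn": "send_rows", "kwargs": {"rows": [[0.6,[0,-0.3,0.5],0],[0.6,[0,-0.2,0.4],0],[0.6,[0,-0.3,0.4],0],[0.6,[0,-0.2,0.5],0],[0.6,[0,-0.3,0.5],0],[0.6,[0,-0.2,0.4],0],[0.6,[0,-0.2,0.5],0],[0.6,[0,-0.2,0.5],0],[0.6,[0,-0.1,0.5],0],[0.6,[0,-0.2,0.5],0]]}}

```text
t: 46.92
tool_pos: [0.4699, 0.0508, 0.1177]
tool_rot: [-2.24, -2.202, 0.001]
contact_force: [-0.8, -1.9, -2.1]
opening: 0.0101
grip_force: 39.0
```

{"fn": "send_rows", "kwargs": {"rows": [[0.6,[0,-0.1,0.5],0],[0.6,[0,-0.2,0.5],0],[0.6,[0,-0.1,0.5],0],[0.6,[0,-0.1,0.5],0],[0.6,[0,-0.1,0.5],0],[0.6,[0,0,0.5],0],[0.6,[0,-0.1,0.5],0]]}}

```text
t: 47.8
tool_pos: [0.4635, 0.051, 0.0831]
tool_rot: [2.24, 2.202, 0.001]
contact_force: [2.6, -1.1, -3.0]
opening: 0.0103
grip_force: 39.0
```

{"fn": "send_rows", "kwargs": {"rows": [[0.6,[0,0,0.4],0],[0.6,[0,0,0.4],0],[0.6,[0,0,0.3],0],[0.6,[0,0,0.2],0],[0.6,[0,0,0],0]]}}

```text
t: 48.42
tool_pos: [0.4631, 0.0509, 0.0718]
tool_rot: [-2.24, -2.201, 0.002]
contact_force: [-5.2, -1.1, 7.3]
opening: 0.0102
grip_force: 40.0
```

{"fn": "send_rows", "kwargs": {"rows": [[0.6,[0,0,0.1],0],[0.6,[0,0,0.1],0],[0.6,[0,0,0],0],[0.6,[0,0,0],0]]}}

```text
t: 48.92
tool_pos: [0.4631, 0.051, 0.0717]
tool_rot: [-2.239, -2.201, 0.003]
contact_force: [-11.3, -1.0, 19.5]
opening: 0.0101
grip_force: 41.2
```

```bash
python3 - <<'E'
from h import *
W,S,i=cloud("top");p=W[(S[...,0]>100)&(S[...,0]<125)&(S[...,1]>120)&(abs(W[...,2]-.08)<.03)&(W[...,1]>.0)&(W[...,1]<.42)&(W[...,0]<.75)]
for a in(.50,.53,.56,.59,.62): q=p[(p[:,0]>a)&(p[:,0]<a+.02)];print(a,len(q),np.median(q[:,2]).round(4) if len(q) else'')
W,S,i=cloud("scene");cv2.imwrite("pics/s8.png",cv2.resize(i["frame"][130:270,180:340,::-1],None,fx=4,fy=4))
E
```

```text
0.5 320 0.082
0.53 425 0.0796
0.56 491 0.0792
0.59 498 0.0795
0.62 539 0.0791
```

View pics/s8.png

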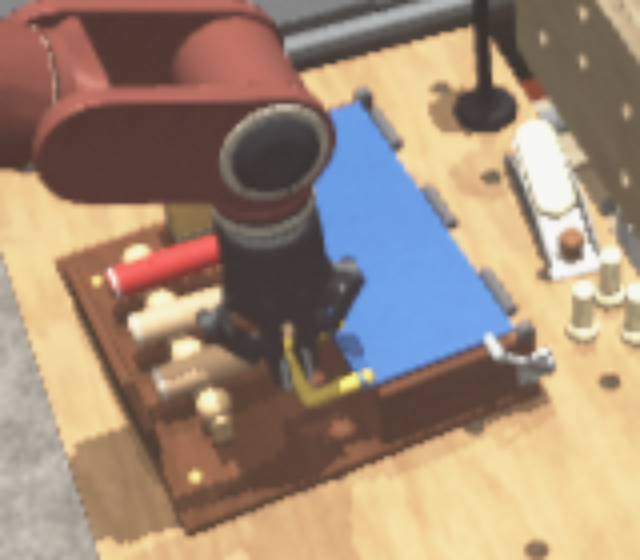

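{"fn": "send_rows", "kwargs": {"rows": [[0.6,[0,0,-0.2],0],[0.6,[0,0,0],0],[3.2,[0,0,0],0],[3.2,[0,0,0],0],[3.2,[0,0,0],0],[3.2,[0,0,-2],0],[3.2,[0,0,-3],0],[3.2,[0,0,-4],0],[3.2,[0,0,-5],0],[0,[0,0,-5],0]]}}

```text
t: 50.28
tool_pos: [0.4628, 0.051, 0.2615]
tool_rot: [-2.24, -2.202, 0.0]
contact_force: [0.5, 0.2, 0.7]
opening: 0.015
grip_force: 0.0
```

```bash
python3 - <<'E'
from h import *
for n in("top","scene"):
    W,S,i=cloud(n)
    p=W[(W[...,2]>.113)&(W[...,2]<.14)&(W[...,1]>.26)&(W[...,1]<.34)&(W[...,0]>.42)&(W[...,0]<.53)]
    print(n,len(p),np.percentile(p,[3,50,97],axis=0).round(4).tolist() if len(p) else"")
    p=W[(S[...,0]>100)&(S[...,0]<125)&(S[...,1]>120)&(abs(W[...,2]-.08)<.03)&(W[...,1]<.42)&(W[...,0]<.75)];print(np.median(p,0))
plan([(.472,.30,.17,-1,9,0)])
E
```

```text
top 37 [[0.4575, 0.2992, 0.1162], [0.4712, 0.3023, 0.1237], [0.4901, 0.3061, 0.1298]]
[0.57192793 0.19887994 0.07984871]
scene 9 [[0.4524, 0.2974, 0.1137], [0.4583, 0.3009, 0.1189], [0.4627, 0.3044, 0.1229]]
[0.57170507 0.13913813 0.08134908]
tilt 0.7 start [0.4662 0.0509 0.2676] -1.0 t 50.4 q [-3. -2.]
[[0,[2.77,0.02,1.08],0],[0,[2.77,0.02,1.09],0],[0,[2.77,0.02,1.08],0],[0,[2.77,0.01,1.09],0],[0,[2.77,0.02,1.08],0],[0,[2.77,0.01,1.09],0],[0,[2.77,0.02,1.08],0],[0,[2.77,0.01,1.09],0],[0,[2.76,0.02,1.08],0]]
```

{"fn": "send_rows", "kwargs": {"rows": [[0,[2.8,0,1],0],[0,[2.8,0,1],0],[0,[2.8,0,1],0],[0,[2.8,0.1,1],0],[0,[2.8,0.1,1],0],[0,[2.8,0.1,1],0],[0,[2.8,0.1,1],0],[0,[2.8,0.1,1],0],[0,[2.4,0.1,1],0],[0,[0,0,0],0]]}}

```text
t: 51.62
tool_pos: [0.4723, 0.2994, 0.1682]
tool_rot: [-2.237, -2.203, 0.005]
contact_force: [-0.6, -0.4, -0.5]
opening: -0.0003
grip_force: 0.0
```

```bash
python3 - <<'E'
from h import *
print(pose()[2]["opening"]);plan([(.472,.2993,.130,-1,4,0)])
E
```

```text
-0.00031221001812073017
tilt 0.21 start [0.4723 0.2994 0.1682] -0.9 t 51.6 q [25. 26.]
[[0,[0,-0.01,0.96],0],[0,[0,-0.01,0.95],0],[0,[0,0,0.96],0.1],[0,[-0.01,-0.01,0.95],0]]
```

{"fn": "send_rows", "kwargs": {"rows": [[0,[0,0,1],0],[0,[0,0,1],0],[0,[0,0,1],0],[0,[0,0,0.8],0],[0,[0,0,0.4],0],[0,[0,0,0.3],0],[0,[0,0,0.3],0],[0,[0,0,0],0]]}}

```text
t: 52.62
tool_pos: [0.4736, 0.2988, 0.124]
tool_rot: [2.24, 2.202, -0.001]
contact_force: [-4.2, -1.8, 8.0]
opening: -0.0001
grip_force: 3.6
```

{"fn": "send_rows", "kwargs": {"rows": [[0,[0,0,0.3],0],[0,[0,0,0.3],0],[0,[0,0,0.3],0],[0,[0,0,0.2],0],[0,[0,0,0],0],[0,[0,0,0],0]]}}

```text
t: 53.38
tool_pos: [0.4742, 0.2992, 0.112]
tool_rot: [2.24, 2.202, 0.003]
contact_force: [0.6, 1.0, 3.2]
opening: 0.0001
grip_force: 1.4
```

{"fn": "send_rows", "kwargs": {"rows": [[0,[0,0,0.1],0],[0,[0,0,0.1],0],[0,[0,0,0.1],0],[0,[0,0,0.1],0],[0,[0,0,0],0],[0,[0,0,0],0]]}}

```text
t: 54.12
tool_pos: [0.4741, 0.2991, 0.1082]
tool_rot: [2.24, 2.202, 0.002]
contact_force: [1.0, 1.3, 6.9]
opening: 0.0002
grip_force: 2.9
```

{"fn": "send_rows", "kwargs": {"rows": [[0,[0,0,0.1],0],[0,[0,0,0],0],[0,[0,0,-0.5],0],[0,[0,0,-1],0],[0,[0,0,-3],0],[0,[0,0,-5],0],[0,[-3,0,-5],0],[0,[-5,0,0],0],[0,[-5,0,0],0],[0,[0,0,0],0]]}}

```text
t: 55.38
tool_pos: [0.4705, 0.1663, 0.2508]
tool_rot: [-2.245, -2.197, 0.003]
contact_force: [-0.0, -0.1, 0.1]
opening: -0.0002
grip_force: 0.0
```

```bash
python3 - <<'E'
from h import *
for n in("top","scene"):
    W,S,i=cloud(n)
    p=W[(W[...,2]>.095)&(W[...,2]<.15)&(W[...,1]>.285)&(W[...,1]<.32)&(W[...,0]>.44)&(W[...,0]<.51)]
    print(n,len(p),np.percentile(p,[3,50,97],axis=0).round(4).tolist() if len(p) else"")
    p=W[(S[...,0]>100)&(S[...,0]<125)&(S[...,1]>120)&(abs(W[...,2]-.08)<.03)&(W[...,1]<.42)&(W[...,0]<.75)];print(np.median(p,0))
    if n=="top": cv2.imwrite("pics/t9.png",cv2.resize(i["frame"][230:400,160:340,::-1],None,fx=3.3,fy=3.3))
E
```

```text
top 41 [[0.4545, 0.2989, 0.0959], [0.4711, 0.3021, 0.108], [0.492, 0.3056, 0.1112]]
[0.5706641  0.24085538 0.07969819]
scene 34 [[0.4529, 0.295, 0.0954], [0.4681, 0.299, 0.1061], [0.4889, 0.3037, 0.1139]]
[0.56865491 0.14689229 0.08127026]
```

View pics/t9.png

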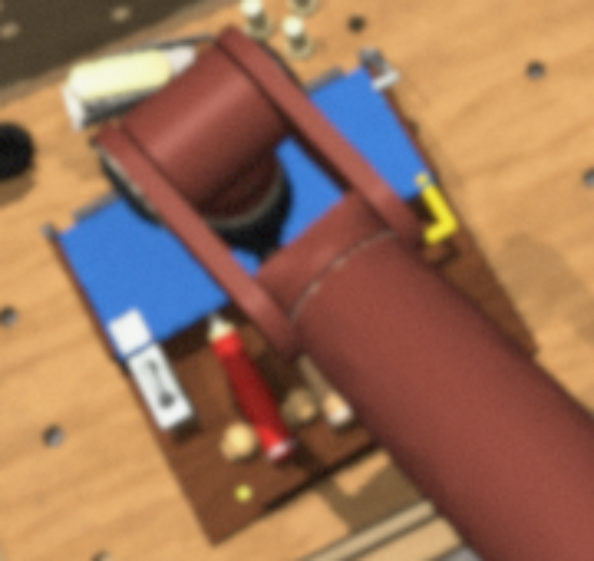

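The crown now sits at about 0.108 to 0.111 m, down from 0.124 to 0.126, and stays there. The flap is level and shut, and the chisels are in their slots.

```bash
python3 - <<'E'
from station import ctrl
print(ctrl.finish_job())
E
```

```text
the job is handed in; nothing more can be done
None
```

The job is handed in: all three chisels lie in their own slots with handles to the front, the flap was eased shut while held, and the shackle is down and staying down in the brass lock; I moved nothing else, though the narrow chisel was knocked mid-run and ended by the sanding block, which I didn't re-check.

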